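Unlock the medicine box and hold the key turned

ROBOT

A 7-joint arm with a two-finger parallel gripper is mounted at the origin on the work surface. World frame = base frame: x ahead of the robot, y to its left, z up, the work surface at z = 0. Lengths are in mm, angles in rad, forces in N, time in s.
With the tool pointing down it reaches from about 400 to 875 mm from the base axis. Payload 4.4 kg.
Tool frame: the origin (TCP) lies at the very end of the fingers, on their centre line; the grasp point (between the pads) lies 19 mm behind it; y points along the fingers, x is the direction in which the jaws open and shut, and the axes are right-handed (so a half turn about y gives the same grasp; the last joint's range is limited). The gripper opens to 85 mm and grips with 20 to 120 N. Pads are 22 mm wide; open, the fingers measure 114 mm over their backs; the gripper's body (76 mm by 85 mm) begins 54 mm behind the grasp point. The pads swing forward as they close: fully open they stand 13 mm farther back than shut.
Start: joints at [1.063, 0.628, 0.038, 1.517, -0.027, 0.996, -0.02], TCP at [277.948, -587.591, 194.613] pointing down, gripper open.
Joint ranges: [-3.06, 3.06], [-0.37, 2.12], [-1.25, 1.32], [0.18, 2.47], [-1.1, 4.24], [0.23, 1.98], [-2.94, 2.94]. Speed limits (rad/s): [2.57, 2.57, 3.14, 3.14, 3.14, 3.14, 3.14].

INTERFACE

Orientations are given as [roll, pitch, yaw] about the fixed x, y, z axes, in that order (R = Rz(yaw) Ry(pitch) Rx(roll)).
In Python, from cell import ctrl, get_image, nets gives the robot as it stands. The module is installed in compiled form; this text tells all that it offers.
- The arm moves only by the tool step_arm, never from a script. Its argument "moves" is text: rows parted by semicolons, each of 7 numbers parted by spaces: the shift along the tool's x, y, z normalised to -1 to 1, where 1 is 0.05 m, then the turn, a rotation vector about the tool's x, y, z normalised to -1 to 1, where 1 is 0.12 rad, then the opening, from 0 (shut) to 1 (fully open). A call has 1 to 20 rows; each row shifts and turns the commanded pose from where the row before left it, along the tool's axes as they then stand; what a row does not reach is not made up. A row lasts 1/10 s, in which the tool goes at most 50 mm and 8.59 degrees, less where a joint would pass 70% of its speed; a pose out of reach is approached as far as the arm can. A call with a number of a shift or a turn outside -1 to 1 is refused whole. A call with a gripper value outside its range is refused whole. The fingers move at their own pace and stop on an object; the grip force is fixed at half the most. Time passes only in rows, so rows that do not move let the fingers close. It gives the time, the measured TCP pose, the force and the opening at its end, in the units of the state.
- ctrl.read_state(): the state, without advancing time (a new reading comes with each control period).
- get_image(name): name is "scene" or "top" or "wrist"; returns a dict with "color" (400x640x3 uint8, blue, green, red), "vertical_fov" (degrees; the focal length in pixels is half the picture's height over the tangent of half this angle, whatever the lens; pixels are square), "cx", "cy" (the principal point, pixels), "R" (3x3) and "t" (3): a world point X has camera coordinates R X + t; the wrist camera has in their place "T_tool_cam" (4x4, takes a point from camera to tool coordinates, whose origin is the TCP and whose axes are the tool frame's). Camera axes: x right, y down, z forward; pixel columns grow to the right and rows downward; lengths in mm; the calibration is good to about 2 mm. The wrist camera is an equidistant fisheye: a pixel r from the principal point sees the ray r / f radians off the axis. A picture is of the moment at which its call begins: read the wrist's pose just before it. There is no depth.
- ctrl.finish_job(): hands the job in, once; it reports no verdict.
Trained networks look in a picture, given as the dict that the camera call returned (one of the last four; its "shot" number tells which), for a name from the list of things; names that differ only in an ending like _2 or _b are one class to them, and where a whole thing is asked for, a point or a joint stands for the part that bears it (a point fixed in the world has none). Each returns a list of dicts, best first, with "conf" (0 to 1); they miss things now and then, are a little off and sometimes report something else, mostly with a low value. They report only what shows in the picture. A call takes as long as a camera call. They do not tell look-alikes from the thing itself.
- nets.find_in(picture, target): "position" ([x, y, z] in mm, in world coordinates, good to about 4 mm: the middle of the surface that is visible of it).
- nets.cut_out(picture, target): "pixels" (400x640 bool, what is visible of it).
- nets.place_of(picture, target): "position" ([x, y, z] in mm, in world coordinates, good to about 4 mm: a listed point, or the origin of a listed thing).
The state is a dict: "clock": time; "qpos": joint angles; "qd": joint speeds; "tau": joint torques, N m; "eef_pos": TCP position; "tool_rot": TCP orientation; "force": force on the tool from outside, world axes, zero at the start; "torque": the same for the moment, N m; "width": finger opening in mm.
Only numpy, scipy, OpenCV 4.12 (cv2) and the standard library are available. Lean on these libraries where they do the work, as an engineer would, in place of code of your own. Each camera call takes 0.05 s, during which the arm holds its last target.

TASK

Unlock the aluminium medicine box on the tray for me: take its key, the one with the square head, off its peg on the little wooden rack, push it all the way into the lock on top of the box, jiggling it past the sticky pins where it catches, and only then turn it clockwise (seen from above) a full quarter turn, as far as it goes. The lock springs shut when the key is let go, so finish with the key still gripped and held fully turned, ready for me to slide the lid. Leave the round-headed key and the comb hanging and everything on the tray where it is.

Things in the scene. Friction and masses are not known exactly. Their poses are not given: they have to be found in the camera images.
- key_bow (a point): centre of the key's flat square steel head: 32 mm wide (y), 8 thick (x), 30 high. Hole 13 mm wide, from 3 mm below to 11 mm above this point, its top edge resting on the peg. Axes: z up from blade to head; x along the peg to its free end, away from the robot. Grip it from above across the 32 mm width; to take it off lift it 4 mm (peg's knob mid-hole), then draw it 40 mm straight off to +x
- key: medicine-box key, about 45 g, hanging blade down from any of the rack's three pegs; origin at the blade's tip, 50 mm below the centre of its head; axes as the head's. Blade flat, 12 mm wide (y), 4 thick (x), 24 long, rounded at its end; above it a round neck, 4 mm thick, 8 long. It is alike either way round (half turn about z)
- key_collar (a point): point on the key's axis in the underside of the round collar (diameter 16, 3 mm high) between neck and head, 18 mm below the centre of the head, 32 mm above the blade's tip; axes as the head's. The collar sits on the lock's face when the key is fully in
- lock_mouth (a point): centre of the keyway in the flat top face of the lock case on the medicine box. Axes: z up out of the lock, y along the keyway, x across it. Keyway 15 x 6.6 mm (y, x), in the plug (from 5 mm down) 14 x 5.6, 37 deep: the blade goes in with its width along y, either way round. The face, 4 mm thick, is fixed: the key turns only with all its blade below it, and cannot be drawn out while turned
- lock_plug (a joint): turn of the lock's plug, under the face (rad): 0 locked, in line with the keyway; grows clockwise seen from above to a stop at 1.571. A return spring (0.02 N m at 0, 0.08 at the stop) shuts it when let go. The key has some 0.15 to 0.25 rad of play and give, so the head must be turned that much beyond a quarter. A steel bolt on the box top, from the lock case into a staple on the lid, draws back 12 mm as it turns
- lock_pins (a point): the lock's plug; origin in the centre of the keyway at the face, turning with the plug. Two spring pins inside it, one at each narrow edge of the keyway, 15 and 24 mm below the face, stand 1.7 mm in a centred blade's way and rub: a straight push can jam (20 N and more), while shifting the blade 1 mm sideways along the keyway's length, to one side and then the other, lets it by at 6 to 15 N
- medbox: aluminium medicine box, 150 x 230 mm (x, y), 66 high, fixed in the tray; origin at the centre of its underside. Lid (slides to +y) over its +y part; the lock case, 48 x 42 mm, 14 high, stands on the deck 78 mm to -y of the centre, its face 83 mm above the origin. Nothing on the box is more than 2 mm higher than that face
- rack: teak peg rack, fixed; origin at the centre of its 95 x 225 mm foot. Upright board 14 mm thick, 225 wide, top 155 high, its +x face at x = -28 mm. Three level pegs, diameter 6, at height 130, y = -72, 0 and 72 mm, stick out of it to +x, away from the robot, each ending in a round knob of diameter 9 at x = 17 mm. What hangs on a peg hangs within 3 mm of x = 2 mm
- round_key_mid (a point): middle of the other steel key, with a round ring head (29 mm) and thin shank, 67 mm long, on another peg: leave it hanging
- comb_mid (a point): middle of the wooden comb (42 mm wide, 78 high) on another peg: leave it hanging
- scoop: yellow plastic scoop with bucket handle, diameter 136 (156 with the handle), 116 mm high, on the tray; origin at the centre of its underside; leave alone
- bowl: stainless steel bowl, diameter 150, height 60 mm, on the tray; origin at the centre of its underside; leave alone
- dish_oblong: oblong ceramic soap dish 78 x 118 x 24 mm, on the tray, holds the soap; origin at the centre of its underside; leave alone
- soap: bar of soap 52 x 82 x 24 mm in the oblong dish; origin at the centre of its underside; leave alone
- dish_round: round ceramic soap dish, diameter 100, height 24 mm, on the tray; origin at the centre of its underside; leave alone
- scrubber: wooden back scrubber 340 mm long (x), 55 wide, 32 high, lying along the left edge of the tray; origin at tray level below its middle; leave alone
There are look-alikes about, which are no part of the job. Of the things shaped like the key, the bare steel one is meant.

How it is judged (in metres and radians):
On the way:
1. the right key is pushed fully into the lock (collar within 3 mm of its face) before it is turned (z of key_collar in the frame of lock_mouth between -0.004 and 0.003 m and horizontal distance between key_collar and lock_mouth below 0.005 m and angle between the z axis of key_collar and the z axis of lock_mouth, either way round below 0.2 rad and value of joint lock_plug below 0.35 rad), for 0.1 s.
At the end, for the whole second after the job is handed in: Square-headed key in the lock (collar within 4.5 mm of the face, 5 mm of its centre, tilt under 0.2 rad), plug held clockwise past 1.4 rad (stop 1.571) with the fingers gripping the key (over 2 N) through the last second; other key, comb and tray things within 30 mm of their places (z of key_collar in the frame of lock_mouth between -0.004 and 0.0045 m and horizontal distance between key_collar and lock_mouth below 0.005 m and angle between the z axis of key_collar and the z axis of lock_mouth, either way round below 0.2 rad and value of joint lock_plug above 1.4 rad and contact force between the fingers and key above 2 N and distance of each of round_key_mid, comb_mid, scoop, bowl, dish_oblong, dish_round, soap, scrubber from where it was at the start of the episode below 0.03 m); the arm keeps its last pose, push and grip.
It fails at once if the other key, the comb or something on the tray is pushed or knocked off its place (30 mm) (distance of any of round_key_mid, comb_mid, scoop, bowl, dish_oblong, dish_round, soap, scrubber from where it was at the start of the episode above 0.03 m).
It also fails if it takes over 64 s, if anything falls off the work surface, if the arm or the gripper's body presses on something with over 40 N, if the wrist force passes 120 N, or if a joint passes its speed limit or range.

## Working session

There is one attempt and no reset: what is moved stays moved. The work goes in short steps, Python scripts to look and compute and a tool call to move; the robot and the scene stay as the last step left them, time stands still between calls to the robot, and variables do not carry over. Pictures are saved under pics/ and viewed, and the job is handed in when it is done.

Besides the shell and the picture viewer there is one more tool, called after "Emit:" as name(argument=value, ...) on one line, values as JSON. step_arm: Moves the arm, as the interface text tells. Scaled input: -1 to 1 covers 0.05 m each way for a shift and 0.12 rad each way for a turn. Its arguments: {"type":"object","properties":{"moves":{"type":"string"}},"required":["moves"]}

```bash
mkdir -p pics
python3 - <<'E'
from cell import ctrl,get_image,nets
import cv2
s=ctrl.read_state();print({k:s[k] for k in('clock','eef_pos','tool_rot','force','width')})
for n in('scene','top','wrist'):
    p=get_image(n);cv2.imwrite(f'pics/{n}0.png',p['color']);print(n,p['vertical_fov'],p['cx'],p['cy'],p['shot'],p.get('R'),p.get('t'),p.get('T_tool_cam'))
    for t in('key_bow','key','lock_mouth','rack','medbox','round_key_mid','comb_mid'):
        print(t,[(r['position'],round(r['conf'],2)) for r in nets.place_of(p,t)][:4])
E
```

```text
{'clock': 0.0, 'eef_pos': array([ 277.63685586, -586.93814755,  193.66838949]), 'tool_rot': array([-1.57081812,  0.00192814, -1.12897584]), 'force': array([ 0.42184617, -0.46601442,  0.69862429]), 'width': 85.73059328048136}
scene 48.46988603148408 313.3664668189297 200.45748295813138 1 [[ 0.60559331  0.79573009 -0.00838864]
 [ 0.44057654 -0.34404359 -0.82917207]
 [-0.66268322  0.49844522 -0.5589305 ]] [-397.17343776 -181.27424401 1636.71912713] None
key_bow [([515.9, -330.4, 123.5], 0.52), ([510.1, -260.4, 102.0], 0.48), ([619.3, -415.8, 50.9], 0.45), ([526.0, -405.4, 102.4], 0.44)]
key [([517.0, -327.3, 75.3], 0.53), ([618.7, -415.9, -1.3], 0.47)]
lock_mouth [([524.2, 45.2, 90.0], 0.86), ([676.9, 366.1, 4.9], 0.62), ([509.1, -261.1, 103.6], 0.26)]
rack [([515.6, -328.1, 0.0], 0.69)]
medbox [([510.1, 125.3, 4.2], 0.89), ([450.8, 342.8, 4.1], 0.7), ([527.2, -400.2, 100.2], 0.37)]
round_key_mid [([508.4, -252.5, 106.0], 0.67)]
comb_mid [([526.5, -402.0, 101.5], 0.87)]
top 49.14308712287328 321.4950775080765 200.8149006057027 2 [[-0.00735164 -0.9999668   0.00351346]
 [-0.997534    0.00
[... 198 characters left out ...]
7.5, -4.0], 0.5), ([517.5, -328.6, 71.0], 0.39)]
lock_mouth [([523.0, 48.7, 92.0], 0.94)]
rack [([517.1, -327.5, -1.2], 0.66)]
medbox [([513.9, 120.1, 5.7], 0.82)]
round_key_mid [([511.6, -253.3, 102.6], 0.6)]
comb_mid [([706.6, 158.0, 2.8], 0.69), ([523.8, -395.1, 100.5], 0.55)]
wrist 65.70646984690485 321.2072931321703 194.2044544330358 3 None None [[ 9.99999998e-01  2.58152449e-05  5.17962250e-05  5.07124431e-01]
 [-4.08021445e-05 -3.20222302e-01  9.47342428e-01 -1.78580507e+02]
 [ 4.10421832e-05 -9.47342428e-01 -3.20222301e-01  8.22089675e+01]
 [ 0.00000000e+00  0.00000000e+00  0.00000000e+00  1.00000000e+00]]
key_bow []
key []
lock_mouth []
rack []
medbox []
round_key_mid []
comb_mid []
```

View pics/scene0.png

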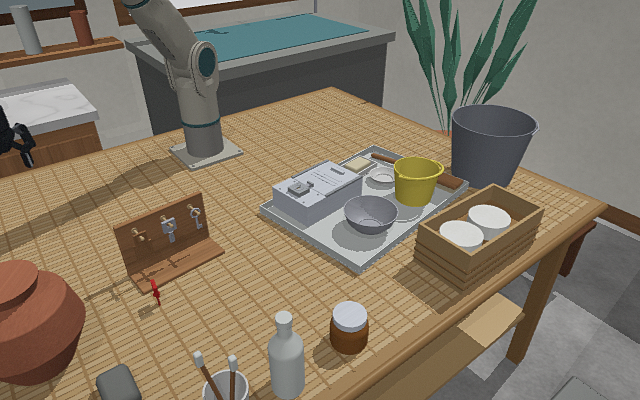

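View pics/top0.png

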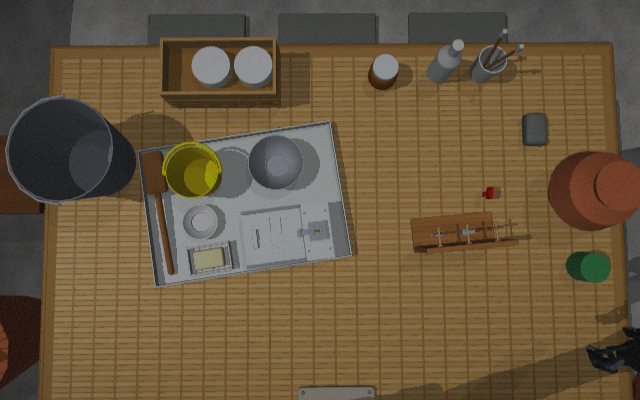

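View pics/wrist0.png

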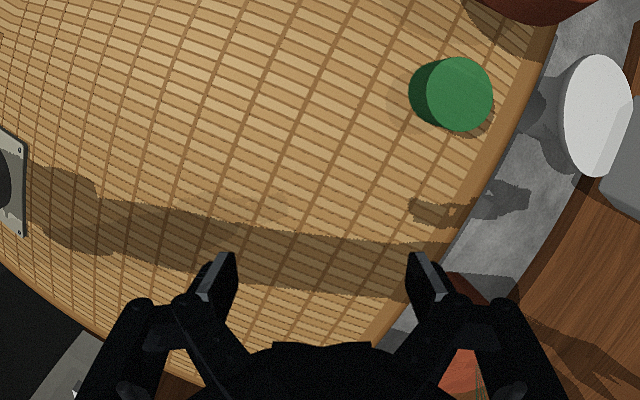

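Run:
```python
import cv2
i=cv2.imread('pics/scene0.png');cv2.imwrite('pics/c1.png',cv2.resize(i[185:310,105:240],None,fx=4.4,fy=4.4,interpolation=cv2.INTER_CUBIC))
i=cv2.imread('pics/top0.png');a=cv2.resize(i[180:260,400:525],None,fx=4.5,fy=4.5,interpolation=cv2.INTER_CUBIC)
cv2.imwrite('pics/c2.png',a)
cv2.imwrite('pics/c3.png',cv2.resize(i[190:275,230:355],None,fx=4.5,fy=4.5,interpolation=cv2.INTER_CUBIC))
```

```text
(no output)
```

View pics/c1.png

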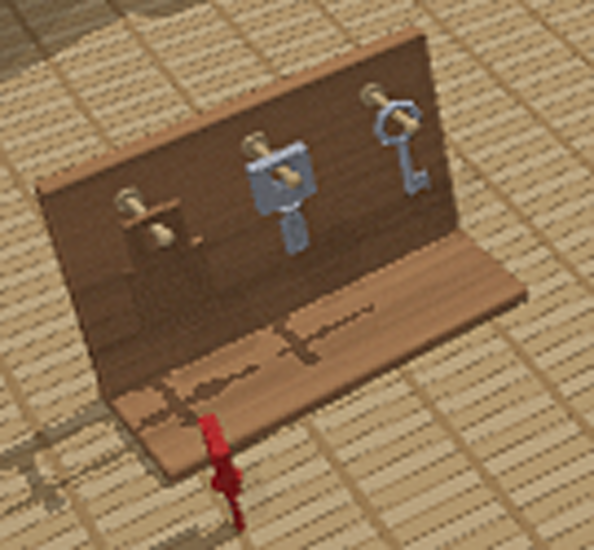

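View pics/c2.png

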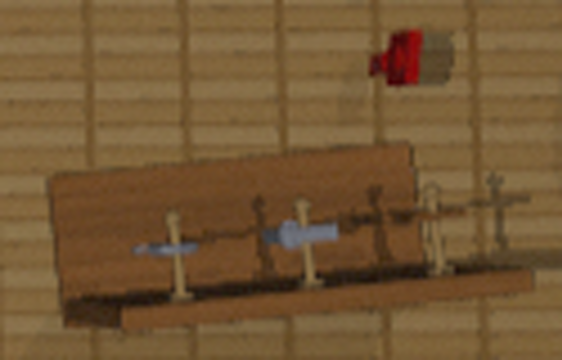

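View pics/c3.png

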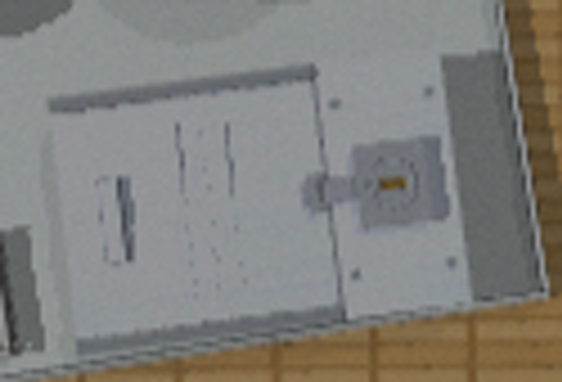

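Create h.py:
```python
import numpy as np,cv2
from scipy.spatial.transform import Rotation as Ro
from cell import ctrl,get_image,nets
def pose():
    s=ctrl.read_state();return np.array(s['eef_pos']),Ro.from_euler('xyz',s['tool_rot']).as_matrix(),s
def shot(name,save):
    p,R,s=pose();im=get_image(name);cv2.imwrite(f'pics/{save}.png',im['color']);
    if name=='wrist':
        T=np.array(im['T_tool_cam']);im['Rcw']=R@T[:3,:3];im['c']=R@T[:3,3]+p
    else:
        im['Rcw']=np.array(im['R']).T;im['c']=-im['Rcw']@np.array(im['t'])
    im['f']=200/np.tan(np.radians(im['vertical_fov']/2));im['fish']=name=='wrist'
    np.save(f'pics/{save}.npy',{k:im[k] for k in('Rcw','c','f','fish','cx','cy')},allow_pickle=True)
    return im
def load(save): return np.load(f'pics/{save}.npy',allow_pickle=True).item()
def ray(im,u,v):
    d=np.array([u-im['cx'],v-im['cy']])/im['f']
    if im['fish']:
        r=np.hypot(*d);k=np.sin(r)/r if r>1e-9 else 1;c=np.array([d[0]*k,d[1]*k,np.cos(r)])
    else: c=np.array([d[0],d[1],1]);c/=np.linalg.norm(c)
    return im['Rcw']@c
def proj(im,X):
    c=im['Rcw'].T@(np.array(X)-im['c'])
    if im['fish']:
        r=np.hypot(c[0],c[1]);t=np.arctan2(r,c[2]);k=t/r*im['f'] if r>1e-9 else 0
    else:k=im['f']/c[2]
    return np.array([im['cx']+k*c[0],im['cy']+k*c[1]])
def atz(im,u,v,z):
    d=ray(im,u,v);return im['c']+d*(z-im['c'][2])/d[2]
def tri(obs):
    A=np.zeros((3,3));b=np.zeros(3)
    for im,u,v in obs:
        d=ray(im,u,v);P=np.eye(3)-np.outer(d,d);A+=P;b+=P@im['c']
    return np.linalg.solve(A,b)
def togo(X,yaw=None):
    "shift in tool axes (mm/50 units) and turn (units of .12)"
    p,R,s=pose();d=R.T@(np.array(X)-p)/50;print('t',s['clock'],'pos',p.round(1),'rot',s['tool_rot'].round(4),'shift',d.round(3))
    if yaw is not None:
        Rt=Ro.from_euler('xyz',[-np.pi/2,0,yaw]).as_matrix();print('turn',(Ro.from_matrix(R.T@Rt).as_rotvec()/.12).round(3),'shift after turn',(Rt.T@(np.array(X)-p)/50).round(3))
def crop(save,x0,x1,y0,y1,f,out):
    i=cv2.imread(f'pics/{save}.png');cv2.imwrite(f'pics/{out}.png',cv2.resize(i[y0:y1,x0:x1],None,fx=f,fy=f,interpolation=cv2.INTER_CUBIC))
```

```text
(no output)
```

Emit:
step_arm(moves="0 -0.5 0 0 0.96 0 1; 0 -0.5 0 0 0.96 0 0.6; 0 -0.2 0 0 0.96 0 0.6; -0.46 0 0.61 0 0 0 0.6; -0.46 0 0.61 0 0 0 0.6; -0.46 0 0.61 0 0 0 0.6; -0.46 0 0.61 0 0 0 0.6; -0.46 0 0.61 0 0 0 0.6; -0.46 0 0.61 0 0 0 0.6; -0.46 0 0.61 0 0 0 0.6; -0.46 0 0.61 0 0 0 0.6; -0.46 0 0.61 0 0 0 0.6; -0.46 0 0.61 0 0 0 0.6; 0 0 0 0 0 0 0.6; 0 0 0 0 0 0 0.6")

```text
clock: 2.7
eef_pos: [560.1, -328.2, 254.4]
tool_rot: [-1.571, 0.0, -1.472]
force: [-0.4, 0.1, 0.5]
width: 51.1
```

Run:
```python
from h import *
im=shot('wrist','w1')
for t in('key_bow','key','rack','round_key_mid','comb_mid'):
    print(t,[(np.round(r['position'],1),round(r['conf'],2)) for r in nets.place_of(im,t)][:4])
print(pose()[0])
```

```text
key_bow [(array([ 621.8, -418. ,   49.4]), 0.86), (array([ 518.3, -325. ,  121.5]), 0.68)]
key [(array([ 622.1, -414.7,   -3.3]), 0.8), (array([ 510.3, -325. ,   75.8]), 0.77), (array([ 7.050e+02,  1.573e+02, -1.000e-01]), 0.66)]
rack [(array([ 5.164e+02, -3.282e+02,  1.000e-01]), 0.61)]
round_key_mid [(array([ 509.4, -258.4,  104.9]), 0.82)]
comb_mid [(array([ 524.6, -397.9,  102.1]), 0.59)]
[ 558.53842827 -330.61060499  254.80908026]
```

View pics/w1.png

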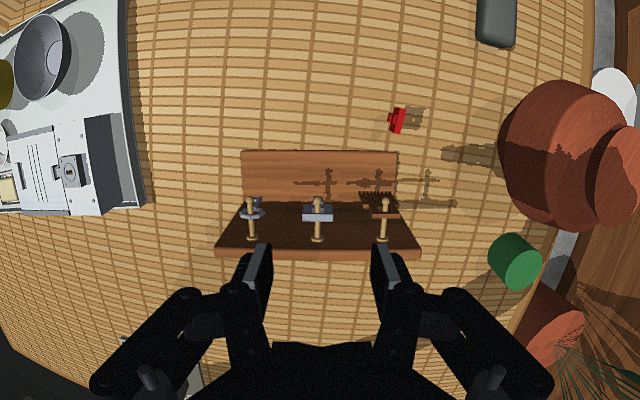

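Emit:
step_arm(moves="0 0.4 0 0 0 0 0.6; 0 0.4 0 0 0 0 0.6;  0 0.2 0 0 0 0 0.6; 0 0 0 0 0 0 0.6; 0 0 0 0 0 0 0.6")

```text
clock: 3.5
eef_pos: [559.7, -329.9, 205.2]
tool_rot: [-1.57, -0.001, -1.475]
force: [-0.1, -0.4, 0.5]
width: 51.3
```

Run:
```python
from h import *
for k in range(3):
    im=shot('wrist',f'w2{k}')
    print(pose()[0].round(1),pose()[2]['tool_rot'].round(4))
    for t in('key_bow','round_key_mid'):
        print(t,[(np.round(r['position'],1),round(r['conf'],2)) for r in nets.place_of(im,t)][:2])
crop('w1',210,430,130,270,3.5,'c4');crop('w20',210,430,130,290,3.5,'c5')
```

```text
[ 560.  -330.   205.6] [-1.5694e+00 -1.0000e-03 -1.4750e+00]
key_bow [(array([ 515.8, -328.2,  123.5]), 0.92), (array([ 617.9, -419.4,   45. ]), 0.92)]
round_key_mid [(array([ 505.9, -256. ,  103.9]), 0.93)]
[ 560.  -329.7  205.7] [-1.5693e+00 -1.0000e-03 -1.4747e+00]
key_bow [(array([ 619.2, -417.1,   47.3]), 0.87)]
round_key_mid [(array([ 510. , -256.8,  105.3]), 0.83), (array([ 516. , -329.9,    2.1]), 0.31)]
[ 559.7 -329.5  205.2] [-1.5700e+00 -5.0000e-04 -1.4746e+00]
key_bow [(array([ 516.7, -327.5,  119.6]), 0.67), (array([ 621.7, -419.9,   47.5]), 0.64)]
round_key_mid [(array([ 508.1, -255.8,  104.4]), 0.93)]
```

View pics/c4.png

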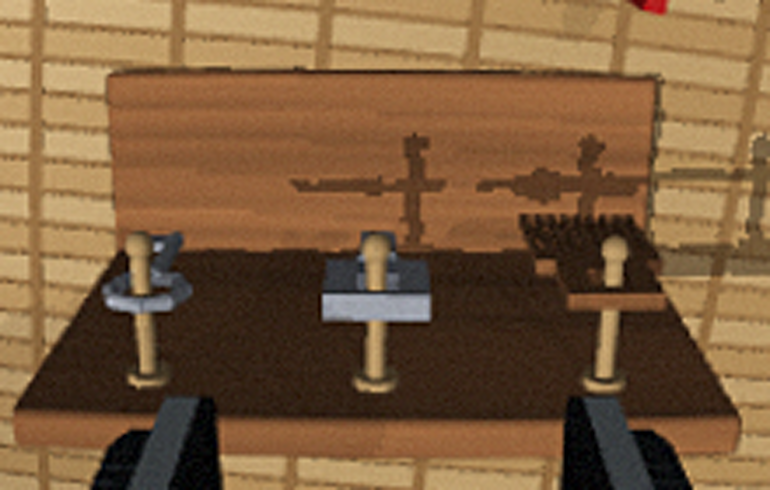

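View pics/c5.png

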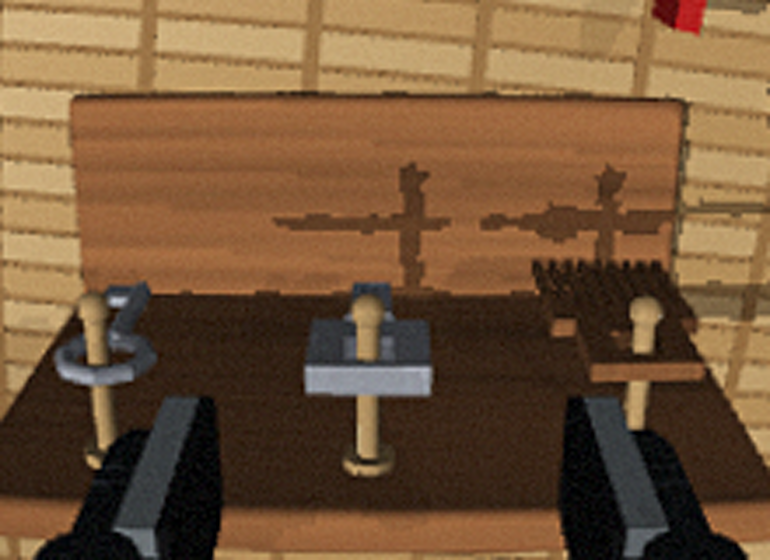

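Run:
```python
from h import *
a=load('w1');b=load('w20')
print('cams',a['c'],b['c'])
# align a's position using commanded 50 mm
a['c']=b['c']+[0,0,50]
P=lambda u,v:(210+u/3.5,130+v/3.5)
for n,p,q in(('knob',(376,246),(369,310)),('top',(377,305.5),(368.5,380.5)),('topL',(323,305),(306.5,380)),('topR',(431,305),(431,380)),('knobL',(139,246),(93,310)),('knobR',(614,248),(645,312)),('boardL',(27,410),(0,0))):
    if n!='boardL':print(n,tri([(a,*P(*p)),(b,*P(*q))]).round(1), 'at137',atz(b,*P(*q),137).round(1),'at130',atz(b,*P(*q),130).round(1))
```

```text
cams [ 642.19696977 -320.62486162  432.90391759] [ 641.58008846 -322.42544304  383.82604878]
knob [ 527.8 -328.9  117.7] at137 [ 536.1 -327.7  137. ] at130 [ 533.1 -327.9  130. ]
top [ 513.7 -330.4  131.4] at137 [ 516.6 -329.3  137. ] at130 [ 513.1 -329.5  130. ]
topL [ 513.3 -314.3  133.6] at137 [ 515.2 -313.6  137. ] at130 [ 511.6 -313.3  130. ]
topR [ 514.6 -346.8  129.5] at137 [ 518.2 -345.1  137. ] at130 [ 514.7 -345.8  130. ]
knobL [ 527.4 -258.1  134.9] at137 [ 528.8 -257.9  137. ] at130 [ 525.6 -256.1  130. ]
knobR [ 532.8 -404.6  114. ] at137 [ 541.7 -397.1  137. ] at130 [ 538.9 -399.2  130. ]
```

Run:
```python
from h import *
togo([517,-329,150],-1.4770)
```

```text
t 3.95 pos [ 559.6 -329.4  204.9] rot [-1.5704e+00 -2.0000e-04 -1.4746e+00] shift [-0.09   1.097 -0.847]
turn [-0.003  0.02   0.002] shift after turn [-0.088  1.098 -0.847]
```

Emit:
step_arm(moves="-0.03 0.1 -0.3 0 0.02 0 0.6; -0.03 0.2 -0.3 0 0 0 0.6; -0.03 0.3 -0.25 0 0 0 0.6; 0 0.3 0 0 0 0 0.6; 0 0.2 0 0 0 0 0.6; 0 0 0 0 0 0 0.6; 0 0 0 0 0 0 0.6")

```text
clock: 4.65
eef_pos: [517.3, -328.9, 149.8]
tool_rot: [-1.57, -0.0, -1.477]
force: [0.2, 0.5, 0.4]
width: 51.1
```

Run:
```python
from h import *
im=shot('wrist','w3');print(pose()[0].round(1))
for t in('key_bow',):
        print(t,[(np.round(r['position'],1),round(r['conf'],2)) for r in nets.place_of(im,t)][:2])
crop('w3',210,430,160,320,3.5,'c6')
togo([517,-329,109],-1.477)
```

```text
[ 517.5 -329.2  150.2]
key_bow [(array([ 618.3, -415.7,   49.9]), 0.63), (array([ 516.8, -328. ,  123.6]), 0.6)]
t 4.75 pos [ 517.5 -329.2  150.3] rot [-1.5695e+00 -8.0000e-04 -1.4767e+00] shift [-0.005  0.827 -0.011]
turn [-0.011  0.003  0.007] shift after turn [-0.004  0.827 -0.01 ]
```

View pics/c6.png

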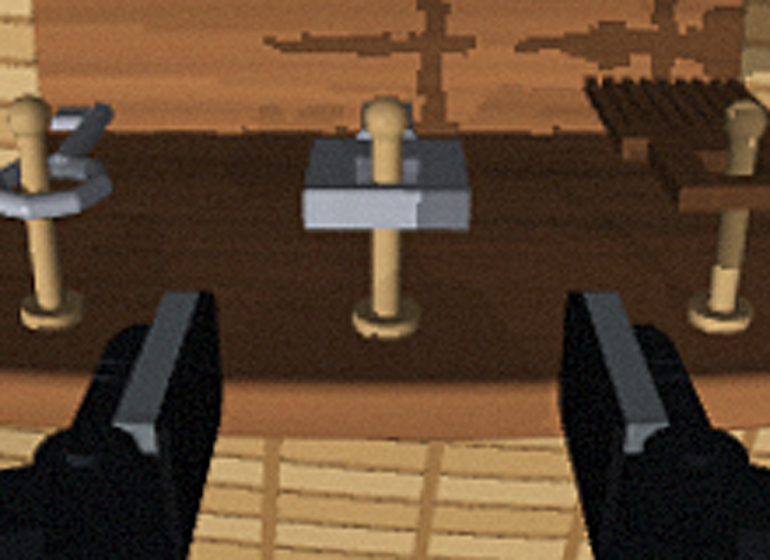

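Emit:
step_arm(moves="0 0.2 0 0 0 0 0.6; 0 0.25 0 0 0 0 0.6; 0 0.2 0 0 0 0 0.6; 0 0.1 0 0 0 0 0.6; 0 0.07 0 0 0 0 0.6; 0 0 0 0 0 0 0.6; 0 0 0 0 0 0 0.6")

```text
clock: 5.45
eef_pos: [516.9, -329.0, 108.8]
tool_rot: [-1.57, -0.0, -1.477]
force: [1.1, -0.5, 0.3]
width: 51.3
```

Run:
```python
from h import *
im=shot('wrist','w4');print(pose()[0].round(1),pose()[2]['force'],proj(im,pose()[0]))
crop('w4',210,430,180,340,3.5,'c7')
```

```text
[ 517.  -329.1  109. ] [ 1.10012122  0.11543791 -0.43936739] [320.49960258 227.11192094]
```

View pics/c7.png

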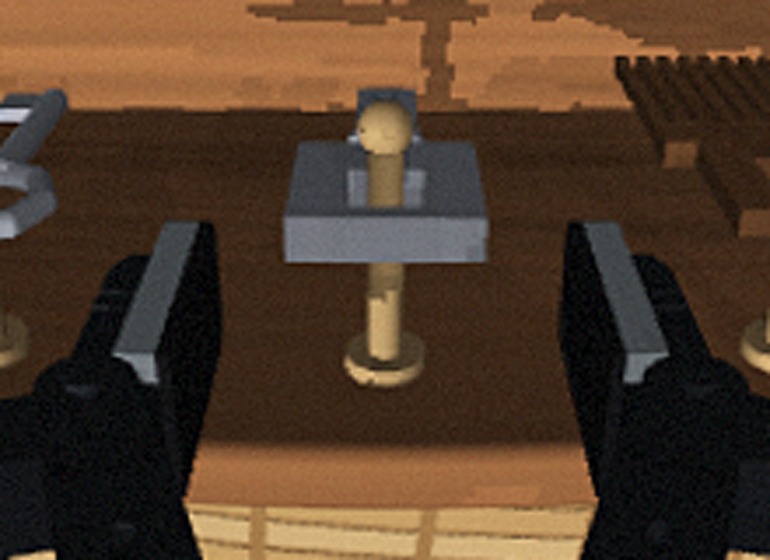

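Run:
```python
from h import *
im=load('w4')
p=np.array([517,-329,109.]);R=pose()[1]
for dz in(0,5,10,15,20,25):
  for w in (11,-11): print(dz,w,proj(im,p+R@np.array([-26,-dz,w])).round(1),end=' ')
  print()
P=lambda u,v:(210+u/3.5,180+v/3.5)
print(P(197,222),P(150,350),P(217,330))
print(atz(im,*P(385.5,238),137),atz(im,*P(385.5,126),130))
```

```text
0 11 [278.6 210.9] 0 -11 [280.4 242.2] 
5 11 [277.5 214. ] 5 -11 [279.4 245.8] 
10 11 [276.4 217.2] 10 -11 [278.5 249.6] 
15 11 [275.3 220.5] 15 -11 [277.5 253.6] 
20 11 [274.1 224. ] 20 -11 [276.4 257.7] 
25 11 [272.8 227.8] 25 -11 [275.3 262. ] 
(266.2857142857143, 243.42857142857144) (252.85714285714286, 280.0) (272.0, 274.2857142857143)
[ 517.20488492 -328.96446742  137.        ] [ 533.35717375 -327.44940887  130.        ]
```

Run:
```python
from h import *
from scipy.optimize import fsolve
im=load('w4')
p=np.array([517,-329,109.]);R=pose()[1]
for u,v in((217,223),(563,223)):
    t=(210+u/3.5,180+v/3.5)
    s=-1 if u<300 else 1
    print(fsolve(lambda q:proj(im,p+R@np.array([s*25.6,-q[0],q[1]]))-t,[10,0]))
```

```text
[33.33060735  5.47269762]
[41.03783782  9.55308804]
```

Run:
```python
from h import *
im=shot('scene','s4');print(proj(im,[517,-329,109]),proj(im,[517,-329,137]))
crop('s4',100,250,130,270,4.3,'c8')
```

```text
[169.2608533  229.26038783] [167.02117058 219.89741846]
```

View pics/c8.png

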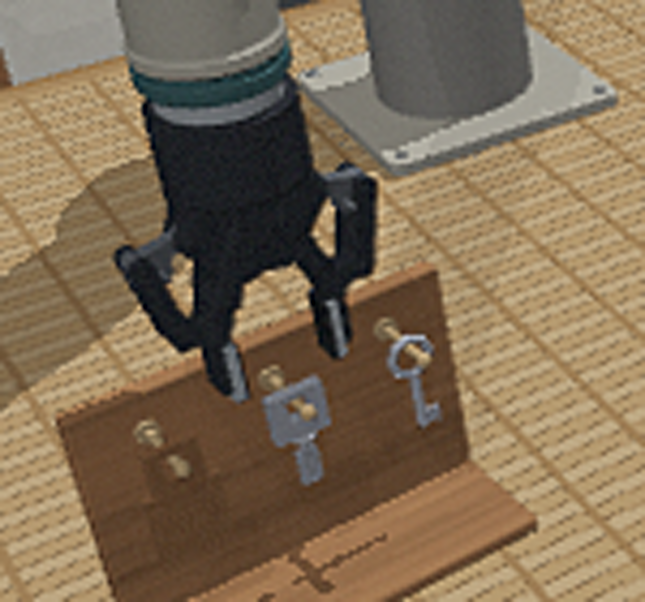

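Run:
```python
from h import *
crop('s4',135,205,190,245,11,'c9')
im=load('s4');R=pose()[1];p=np.array([517,-329,109.])
for dz in(0,10,20,30,40):
  print(dz,[((proj(im,p+R@np.array([s*25.6,-dz,w]))-[135,190])*11).round(0) for s in(-1,1) for w in(-11,11)])
print([((proj(im,p+R@np.array([s*16,-28,w]))-[135,190])*11).round(0) for s in(-1,1) for w in(-4,4)])
```

```text
0 [array([458., 362.]), array([507., 405.]), array([245., 459.]), array([292., 505.])]
10 [array([450., 326.]), array([499., 369.]), array([235., 422.]), array([283., 468.])]
20 [array([442., 289.]), array([491., 332.]), array([226., 385.]), array([273., 431.])]
30 [array([434., 252.]), array([483., 295.]), array([216., 348.]), array([264., 393.])]
40 [array([425., 215.]), array([475., 258.]), array([206., 310.]), array([254., 355.])]
[array([411., 291.]), array([429., 307.]), array([275., 351.]), array([292., 368.])]
```

View pics/c9.png

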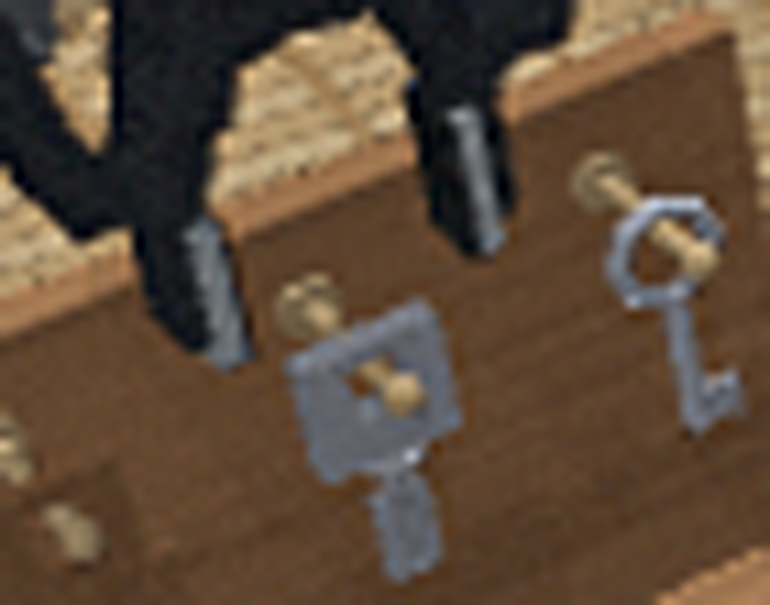

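Emit:
step_arm(moves="0 0 0 0 0 0 0.3; 0 0 0 0 0 0 0.3; 0 0 0 0 0 0 0.3; 0 0 0 0 0 0 0.3; 0 0 0 0 0 0 0.3; 0 0 0 0 0 0 0.3")

```text
clock: 6.15
eef_pos: [516.7, -328.9, 108.6]
tool_rot: [-1.571, 0.0, -1.477]
force: [-0.3, -0.7, -0.0]
width: 25.4
```

Run:
```python
from h import *
im=shot('scene','s5');crop('s5',135,205,190,245,11,'c10')
im=shot('wrist','w5');crop('w5',210,430,180,340,3.5,'c11')
s=pose()[2];print(s['width'],s['force'],s['eef_pos'])
```

```text
25.69837936995653 [ 0.03491145 -0.28972106  0.53843334] [ 516.72605147 -328.89021942  108.61545144]
```

View pics/c10.png

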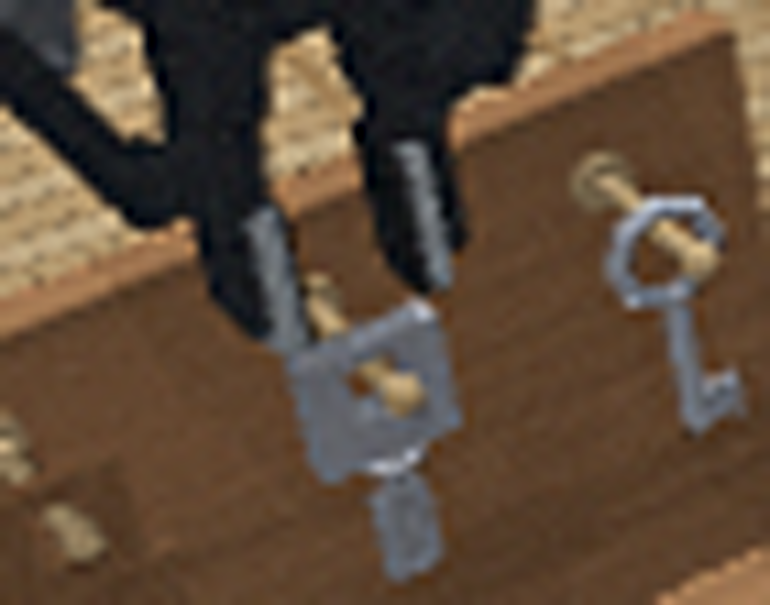

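View pics/c11.png

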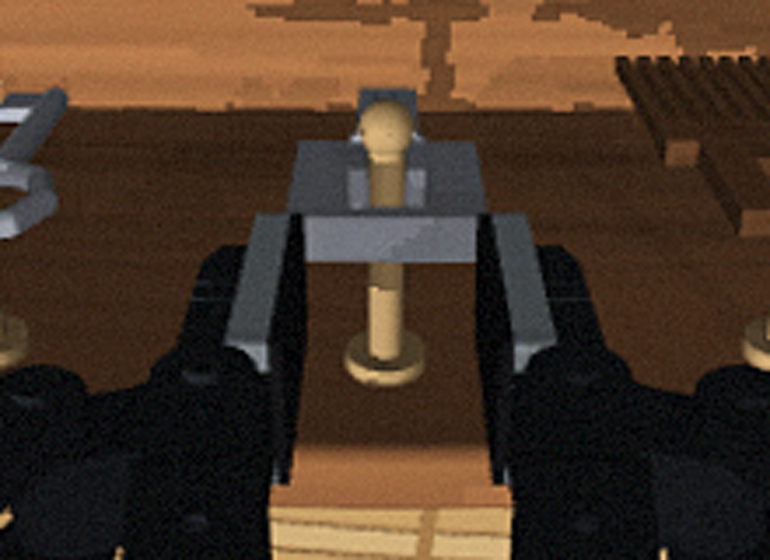

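Run:
```python
from h import *
from scipy.optimize import fsolve
R=pose()[1];p=np.array([517,-329,109.])
im=load('w5')
for u,v in((303,215),(477,215)):
    t=(210+u/3.5,180+v/3.5);s=-1 if u<390 else 1
    print(fsolve(lambda q:proj(im,p+R@np.array([s*12.8,-q[0],q[1]]))-t,[10,0]))
im=load('s5')
for dz in(20,30,35,40):
  print(dz,[((proj(im,p+R@np.array([s*12.8,-dz,w]))-[135,190])*11).round(0) for s in(-1,1) for w in(-11,11)])
```

```text
[30.19472094  5.30041683]
[42.47150278 11.66588859]
20 [array([389., 313.]), array([438., 356.]), array([281., 361.]), array([329., 406.])]
30 [array([380., 276.]), array([429., 319.]), array([271., 324.]), array([320., 368.])]
35 [array([376., 257.]), array([425., 301.]), array([267., 305.]), array([315., 349.])]
40 [array([372., 238.]), array([421., 282.]), array([262., 286.]), array([310., 330.])]
```

Emit:
step_arm(moves="0 0 0 0 0 0 0.6; 0 0 0 0 0 0 0.6; 0 0 0 0 0 0 0.6; 0 0 0 0 0 0 0.6; 0 0.1 0 0 0 0 0.6; 0 0.2 0 0 0 0 0.6; 0 0.2 0 0 0 0 0.6; 0 0.15 0 0 0 0 0.6; 0 0.07 0 0 0 0 0.6; 0 0 0 0 0 0 0.6")

```text
clock: 7.25
eef_pos: [516.2, -328.6, 71.7]
tool_rot: [-1.572, 0.001, -1.477]
force: [0.2, -1.2, 0.8]
width: 51.3
```

Run:
```python
from h import *
im=shot('scene','s6');crop('s6',135,205,190,245,11,'c12')
im=shot('wrist','w6');crop('w6',210,430,180,340,3.5,'c13')
s=pose()[2];print(s['width'],s['force'],s['eef_pos'])
```

```text
51.344888297421974 [-0.41338008 -0.45696564 -0.21256449] [ 516.81068774 -329.04733233   72.6303178 ]
```

View pics/c12.png

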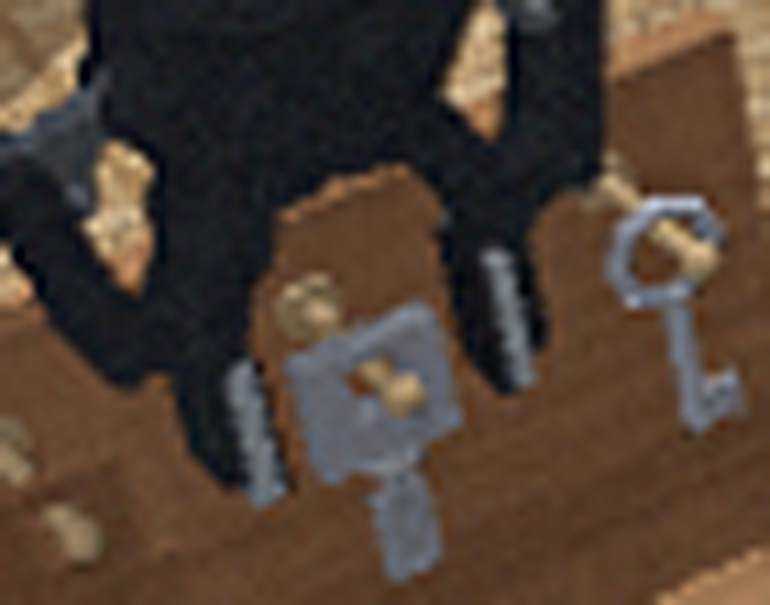

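View pics/c13.png

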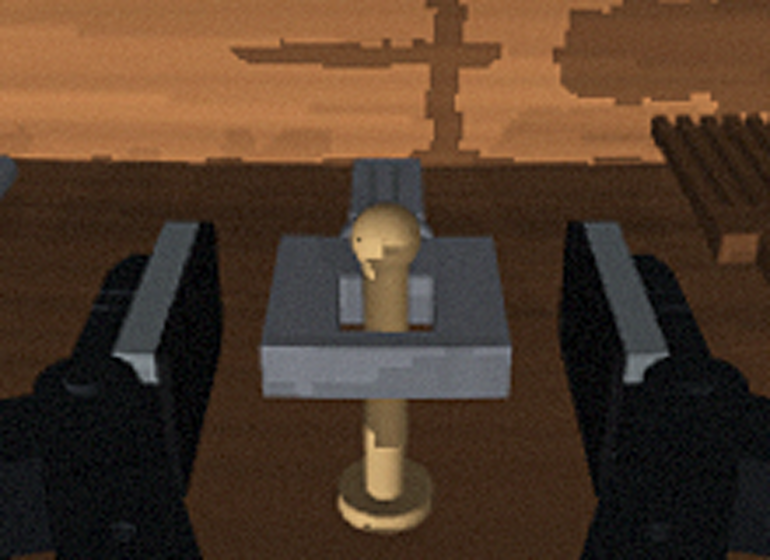

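Emit:
step_arm(moves="0 -0.08 0 0 0 0 0.6; 0 0 0 0 0 0 0.4; 0 0 0 0 0 0 0; 0 0 0 0 0 0 0; 0 0 0 0 0 0 0; 0 0 0 0 0 0 0; 0 0 0 0 0 0 0; 0 0 0 0 0 0 0")

```text
clock: 8.15
eef_pos: [517.3, -329.3, 77.6]
tool_rot: [-1.569, -0.001, -1.477]
force: [-1.0, 0.2, 5.9]
width: 30.6
```

Run:
```python
from h import *
im=shot('scene','s7');crop('s7',135,205,190,245,11,'c14')
im=shot('wrist','w7');crop('w7',210,430,180,340,3.5,'c15')
s=pose()[2];print(s['width'],s['force'],s['torque'],s['eef_pos'])
```

```text
30.46659830561168 [0.33638783 0.25863935 5.67853112] [0.0808233  0.16973963 0.03785375] [ 517.29150563 -329.3205946    77.55386752]
```

View pics/c14.png

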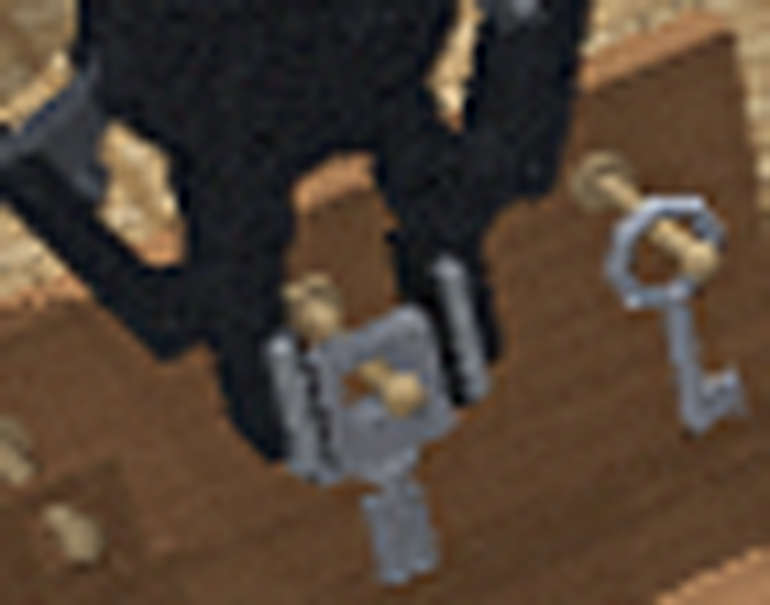

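View pics/c15.png

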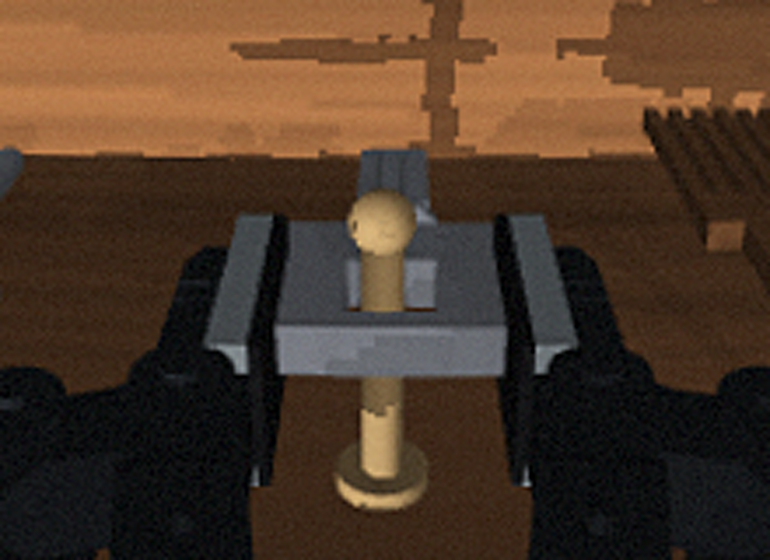

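Emit:
step_arm(moves="0 -0.04 0 0 0 0 0; 0 -0.04 0 0 0 0 0; 0 0 0 0 0 0 0; 0 0 0 0 0 0 0")

```text
clock: 8.65
eef_pos: [516.6, -328.8, 80.4]
tool_rot: [-1.571, 0.0, -1.477]
force: [0.4, 0.2, -0.4]
width: 30.5
```

Run:
```python
from h import *
im=shot('scene','s8');crop('s8',135,205,190,245,11,'c16')
im=shot('wrist','w8');crop('w8',260,380,210,310,6,'c17')
s=pose()[2];print(s['width'],s['force'],s['torque'],s['eef_pos'])
```

```text
30.678466179246872 [ 0.37138052  0.78308202 -0.90260317] [ 0.04562986  0.00254482 -0.08141094] [ 516.56805945 -328.80640819   80.41573747]
```

View pics/c16.png

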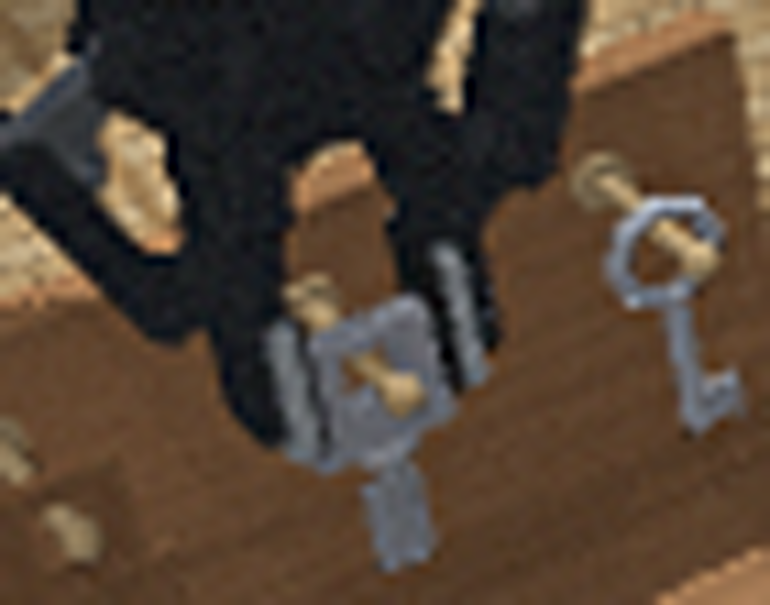

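View pics/c17.png

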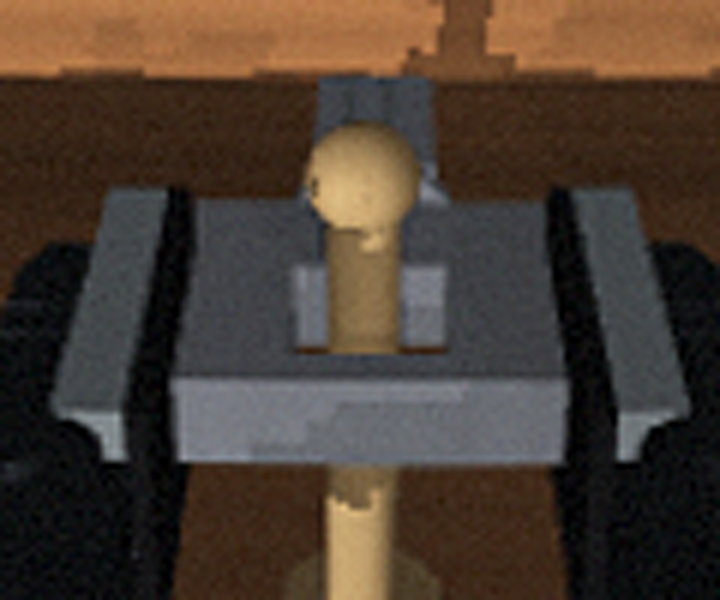

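Emit:
step_arm(moves="0 -0.02 0 0 0 0 0; 0 0 0 0 0 0 0; 0 0 0.1 0 0 0 0; 0 0 0.1 0 0 0 0; 0 0 0.1 0 0 0 0; 0 0 0.1 0 0 0 0")

```text
clock: 9.35
eef_pos: [537.3, -326.8, 81.6]
tool_rot: [-1.571, 0.0, -1.477]
force: [-0.9, -0.2, 0.1]
width: 30.6
```

Run:
```python
from h import *
im=shot('wrist','w9');crop('w9',260,380,210,310,6,'c18')
s=pose()[2];print(s['width'],s['force'],s['torque'],s['eef_pos'])
```

```text
30.450139229646595 [ 1.06676252  0.36392699 -0.89165348] [-0.01336291 -0.07906316 -0.0478099 ] [ 538.48116012 -326.52968767   81.61031068]
```

View pics/c18.png

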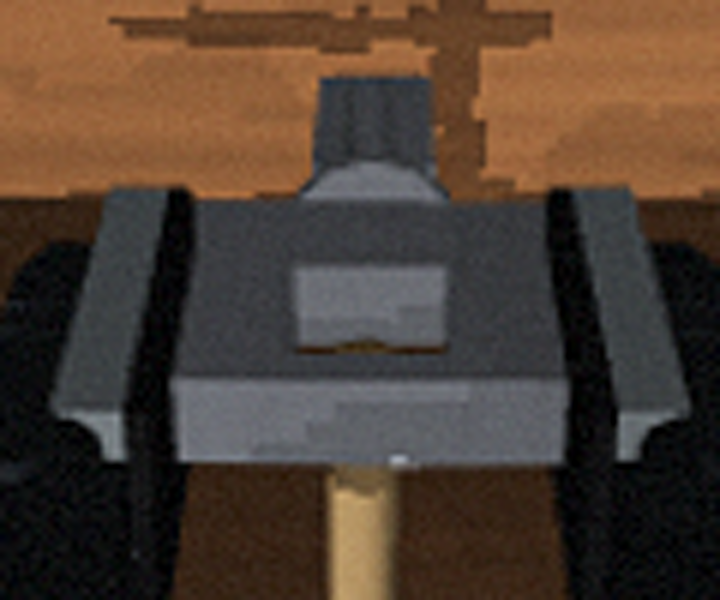

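Emit:
step_arm(moves="0 0 0.15 0 0 0 0; 0 0 0.2 0 0 0 0; 0 0 0.2 0 0 0 0; 0 -0.4 0 0 0 0 0; 0 -0.6 0 0 0 0 0; 0 -0.5 0 0 0 0 0; 0 -0.2 0 0 0 0 0; -0.4 0 0 0 0 0 0; -0.75 0 0 0 0 0 0; -0.8 0 0 0 0 0 0; -0.8 0 0 0 0 0 0; -0.8 0 0 0 0 0 0; -0.8 0 0 0 0 0 0; -0.8 0 0 0 0 0 0; -0.8 0 0 0 0 0 0; -0.7 0 0 0 0 0 0; -0.4 0 0 0 0 0 0; 0 0 0 0 -0.25 0 0; 0 0 0 0 0 0 0; 0 0 0 0 0 0 0")

```text
clock: 11.4
eef_pos: [531.1, 24.8, 166.4]
tool_rot: [-1.571, -0.001, -1.449]
force: [0.3, -0.9, -0.4]
width: 30.5
```

Run:
```python
from h import *
im=shot('wrist','w10')
for t in('lock_mouth','key_bow','medbox','key','key_collar'):
    print(t,[(np.round(r['position'],1),round(r['conf'],2)) for r in nets.place_of(im,t)][:2])
s=pose()[2];print(s['clock'],s['width'],s['force'],s['eef_pos'],s['tool_rot'],s['qpos'])
im=shot('scene','s10')
```

```text
lock_mouth [(array([519.9,  47.4,  85.8]), 0.91), (array([4.494e+02, 3.421e+02, 1.000e-01]), 0.51)]
key_bow [(array([ 616.4, -417.9,   47. ]), 0.79), (array([531.6,  25.2, 208.7]), 0.59)]
medbox [(array([514.9, 123.6,   4.9]), 0.63)]
key [(array([ 620.8, -415.5,   -1.1]), 0.86), (array([525.8,  26.5, 162.9]), 0.65)]
key_collar [(array([ 616.9, -418.4,   30.2]), 0.71), (array([532.2,  20.8, 190.6]), 0.59)]
11.7 30.15345357099679 [-0.70533315 -0.74199248 -1.52884594] [531.09312384  25.7845925  166.63578103] [-1.57069673e+00 -1.40903954e-04 -1.44830567e+00] [-0.17647172  0.49743388  0.10972904  1.88118955 -0.0751869   0.7668026
 -1.47407017]
```

View pics/w10.png

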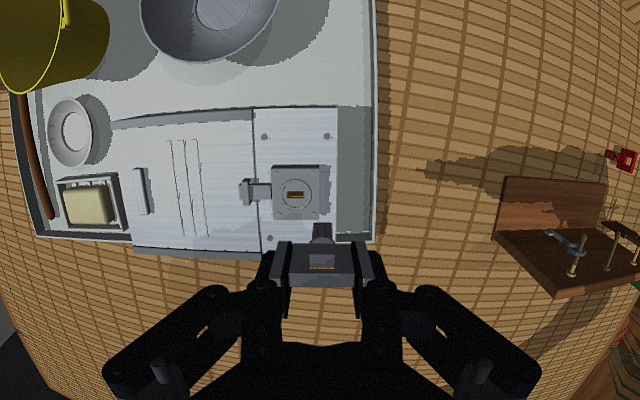

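View pics/s10.png

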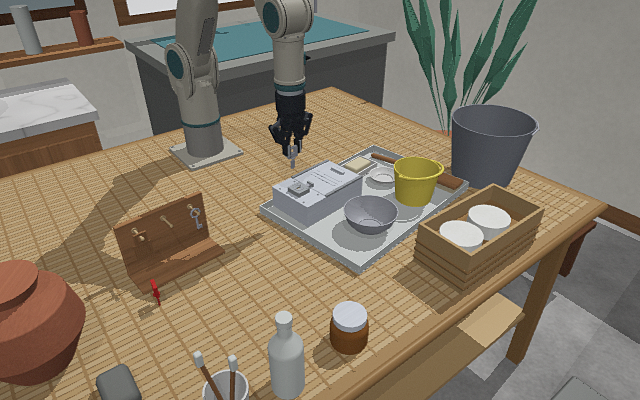

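Run:
```python
from h import *
crop('w10',230,360,150,270,5,'c19')
```

```text
(no output)
```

View pics/c19.png

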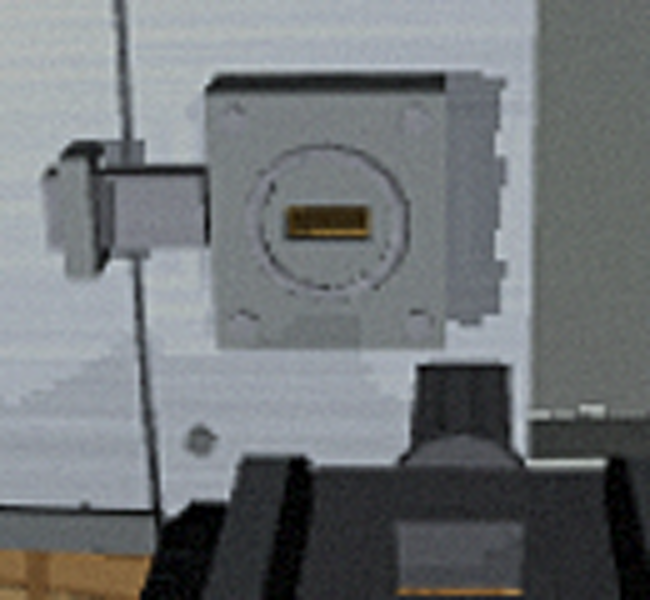

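Emit:
step_arm(moves="0 0 0 0 -1 0 0; 0 0 0 0 -1 0 0; 0 0 0 0 -1 0 0; 0 0 0 0 -1 0 0; 0 0 0 0 -1 0 0; 0 0 0 0 -1 0 0; 0 0 0 0 -1 0 0; 0 0 0 0 -1 0 0; 0 0 0 0 -1 0 0; 0 0 0 0 -1 0 0; 0 0 0 0 -1 0 0; 0 0 0 0 -1 0 0; 0 0 0 0 -1 0 0; 0 0 0 0 -1 0 0; 0 0 0 0 -1 0 0; 0 0 0 0 -1 0 0; 0 0 0 0 -1 0 0; 0 0 0 0 -1 0 0; 0 0 0 0 -1 0 0; 0 0 0 0 -1 0 0")

```text
clock: 13.75
eef_pos: [531.0, 26.1, 166.6]
tool_rot: [-1.571, 0.0, 0.957]
force: [-0.1, 0.8, -0.7]
width: 30.3
```

Run:
```python
from h import *
im=load('w10');P=lambda u,v:(230+u/5,150+v/5)
for z in(88,91):
  f=lambda u,v:atz(im,*P(u,v),z)
  tl,tr,br,bl=f(288,207),f(370,207),f(369,237),f(287,238)
  print('mouth',((tl+tr+br+bl)/4).round(2))
  for a,b in((tr,tl),(br,bl),(f(443,93),f(210,93)),(f(440,350),f(217,350))): d=b-a;print('ydir yaw',np.arctan2(-d[0],d[1]).round(4),np.linalg.norm(d).round(1))
  for a,b in((f(217,350),f(208,91)),(f(443,350),f(445,91))): d=b-a;print('xdir yaw',np.arctan2(d[1],d[0]).round(4),np.linalg.norm(d).round(1))
```

```text
mouth [523.78  45.84  88.  ]
ydir yaw 0.1206 14.4
ydir yaw 0.1346 14.5
ydir yaw 0.1165 40.1
ydir yaw 0.126 40.6
xdir yaw 0.1041 48.4
xdir yaw 0.1117 48.0
mouth [524.82  45.71  91.  ]
ydir yaw 0.1206 14.2
ydir yaw 0.1346 14.4
ydir yaw 0.1165 39.7
ydir yaw 0.126 40.2
xdir yaw 0.1041 47.9
xdir yaw 0.1117 47.5
```

Emit:
step_arm(moves="0 0 0 0 -1 0 0; 0 0 0 0 -1 0 0; 0 0 0 0 -1 0 0; 0 0 0 0 -1 0 0; 0 0 0 0 -1 0 0; 0 0 0 0 -1 0 0; 0 0 0 0 -0.18 0 0; 0 0 0 0 0 0 0; 0 0 0 0 0 0 0")

```text
clock: 14.65
eef_pos: [531.0, 26.3, 166.6]
tool_rot: [-1.571, 0.0, 1.692]
force: [0.1, 0.2, -0.5]
width: 30.4
```

Run:
```python
from h import *
im=shot('wrist','w11')
for t in('lock_mouth','key_bow','medbox','key','key_collar'):
    print(t,[(np.round(r['position'],1),round(r['conf'],2)) for r in nets.place_of(im,t)][:2])
s=pose()[2];print(s['clock'],s['width'],s['force'],s['eef_pos'],s['tool_rot'],s['qpos'])
```

```text
lock_mouth [(array([522.3,  43.8,  85.8]), 0.58), (array([570.6, 473.9,   2.8]), 0.17)]
key_bow [(array([ 620.4, -417.8,   47.4]), 0.98), (array([532.1,  29.9, 209.9]), 0.92)]
medbox [(array([514.8, 125.1,   4.1]), 0.58)]
key [(array([527.3,  29. , 164.5]), 0.93), (array([ 620.2, -413.6,   -4.9]), 0.74)]
key_collar [(array([535.7,  27.6, 190.1]), 0.96), (array([ 618.1, -418.1,   31.8]), 0.62)]
14.95 30.200385271419577 [0.18392422 0.54117503 0.06649261] [530.99650784  26.55531182 166.67576523] [-1.57089367e+00  1.51799295e-04  1.69429541e+00] [ 0.40258416  0.59779036 -0.77446006  1.86489446  0.52847347  0.89612066
  1.06717244]
```

View pics/w11.png

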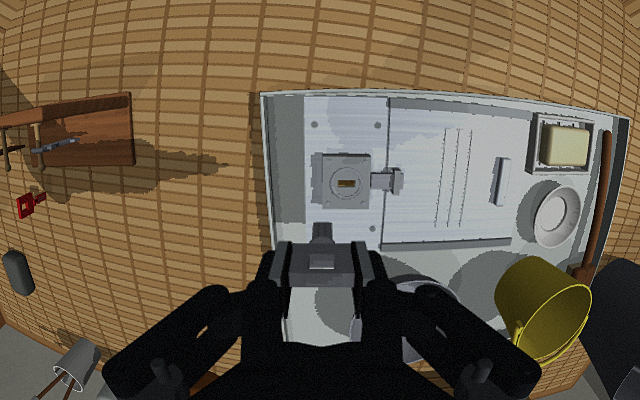

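Run:
```python
from h import *
crop('w11',280,410,130,290,5,'c20')
```

```text
(no output)
```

View pics/c20.png

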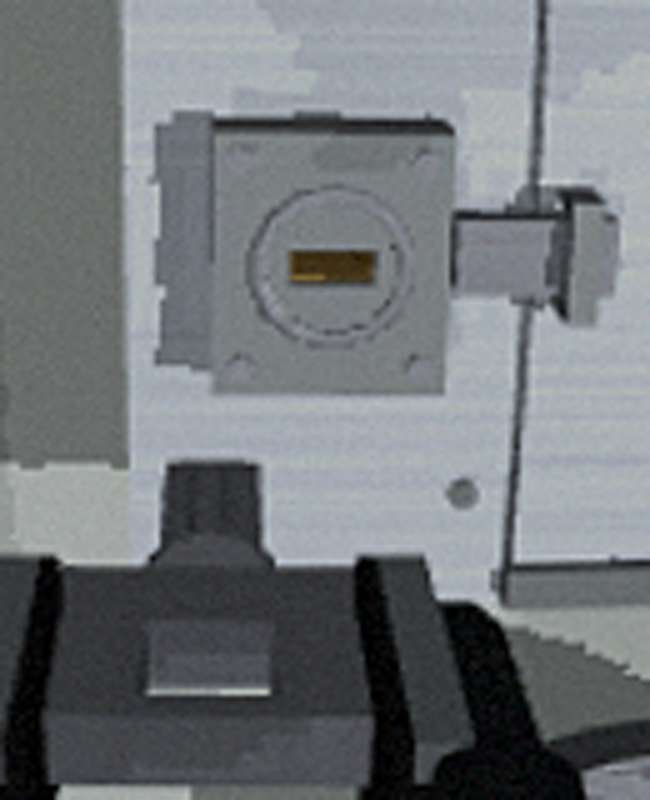

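```bash
cat >> h.py <<'E'
def setpose(im,tcp,yaw):
    T=TTC;R=Ro.from_euler('xyz',[-np.pi/2,0,yaw]).as_matrix();im['Rcw']=R@T[:3,:3];im['c']=R@T[:3,3]+np.array(tcp);return im
TTC=np.array([[ 9.99999998e-01,2.58152449e-05,5.17962250e-05,5.07124431e-01],[-4.08021445e-05,-3.20222302e-01,9.47342428e-01,-1.78580507e+02],[4.10421832e-05,-9.47342428e-01,-3.20222301e-01,8.22089675e+01],[0,0,0,1]])
E
python3 - <<'E'
from h import *
from scipy.optimize import least_squares
a=setpose(load('w10'),[531,26.2,166.6],-1.4485);b=setpose(load('w11'),[531,26.2,166.6],1.693)
ka=(230+328.5/5,150+222/5);kb=(280+332.5/5,130+266/5)
print('mouth tri',tri([(a,*ka),(b,*kb)]).round(2),'a@91',atz(a,*ka,91).round(2),'b@91',atz(b,*kb,91).round(2))
P=lambda u,v:(280+u/5,130+v/5)
f=lambda u,v:atz(b,*P(u,v),91)
for p,q in((f(290,250),f(375,248)),(f(290,284),f(375,282)),(f(217,133),f(453,133)),(f(212,394),f(443,394))): d=q-p;print('ydir yaw',np.arctan2(-d[0],d[1]).round(4),np.linalg.norm(d).round(1))
for p,q in((f(217,133),f(212,394)),(f(453,133),f(443,394))): d=q-p;print('xdir yaw',np.arctan2(d[1],d[0]).round(4),np.linalg.norm(d).round(1))
# key model fit in camera (tool frame): params x,y(bow centre tool y),z,tilt about tool x, tilt about z
Q=lambda u,v:(280+u/5,130+v/5)
cam=dict(Rcw=TTC[:3,:3],c=TTC[:3,3],f=b['f'],fish=True,cx=b['cx'],cy=b['cy'])
# key frame: X (width) along tool x, D down along tool y, T thickness along tool z
obs=[((-16,-15,-4),(45,712)),((16,-15,-4),(373,712)),((-16,-15,4),(50,712)) ]
pts=[((-16,-15,4),(50,714)),((16,-15,4),(372,714)),((-16,15,4),(62,570)),((16,15,4),(357,570)),((-16,-15,-4),(45,785)),((16,-15,-4),(374,785)),
((-6,50,2),(167,463)),((6,50,2),(262,463)),((-6.5,-11,-4),(145,693)),((6.5,-11,-4),(272,693))]
def res(q):
    R=Ro.from_euler('xyz',[q[3],q[4],q[5]]).as_matrix();o=[]
    for X,m in pts: o+=list(proj(cam,R@np.array(X)+q[:3])-Q(*m))
    return o
r=least_squares(res,[1,-45,0,0,0,0],loss='soft_l1');print(r.x.round(3));print(np.array(r.fun).reshape(-1,2).round(1).tolist())
R=Ro.from_euler('xyz',r.x[3:]).as_matrix();print('tip',R@[0,50,0]+r.x[:3],'collar',R@[0,18,0]+r.x[:3])
E
```

```text
mouth tri [523.17  47.66  87.28] a@91 [524.5  47.2  91. ] b@91 [522.08  47.5   91.  ]
ydir yaw 0.1493 14.6
ydir yaw 0.1482 14.7
ydir yaw 0.1291 39.8
ydir yaw 0.1196 41.0
xdir yaw 0.1055 46.8
xdir yaw 0.1317 47.1
[ 9.620e-01 -3.853e+01 -3.830e+00 -5.000e-03 -6.000e-03 -1.200e-02]
[[-1.6, -0.2], [0.7, -0.1], [1.6, -0.1], [-0.8, -0.1], [0.3, -1.0], [-0.4, -0.9], [0.4, -0.1], [-0.7, -0.1], [-0.1, 13.2], [0.4, 13.2]]
tip [ 1.58412189 11.46559262 -4.07303197] collar [  1.1861117  -20.53155324  -3.91732514]
```

```bash
cat >> h.py <<'E'
from scipy.optimize import least_squares
def keyfit(b,pts,Q,free=6):
    cam=dict(Rcw=TTC[:3,:3],c=TTC[:3,3],f=b['f'],fish=True,cx=b['cx'],cy=b['cy'])
    def res(q):
        R=Ro.from_euler('xyz',q[3:]).as_matrix();o=[]
        for X,m in pts: o+=list(proj(cam,R@np.array(X)+q[:3])-Q(*m))
        return o
    r=least_squares(res,[1,-45,0,0,0,0],loss='soft_l1');R=Ro.from_euler('xyz',r.x[3:]).as_matrix()
    print('key',r.x.round(3),'rms',np.sqrt(np.mean(np.square(res(r.x)))).round(2));print('tip',(R@[0,50,0]+r.x[:3]).round(2),'collar',(R@[0,18,0]+r.x[:3]).round(2))
    return r.x
E
python3 - <<'E'
from h import *
b=load('w11');Q=lambda u,v:(280+u/5,130+v/5)
pts=[((-16,-15,4),(50,714)),((16,-15,4),(372,714)),((-16,15,4),(62,570)),((16,15,4),(357,570)),((-16,-15,-4),(45,785)),((16,-15,-4),(374,785)),
((-6,50,2),(167,463)),((6,50,2),(262,463)),((-6.5,-11,4),(145,693)),((6.5,-11,4),(272,693))]
keyfit(b,pts,Q)
E
```

```text
key [ 9.7200e-01 -3.9321e+01 -3.5190e+00 -5.0000e-03 -8.0000e-03 -1.2000e-02] rms 0.67
tip [ 1.59 10.67 -3.76] collar [  1.19 -21.32  -3.6 ]
```

Emit:
step_arm(moves="0.1 0.2 0.04 0 -0.03 0 0; 0.15 0.3 0.05 0 0 0 0; 0.162 0.3 0.053 0 0 0 0; 0 0.2 0 0 0 0 0; 0 0.09 0 0 0 0 0; 0 0 0 0 0 0 0; 0 0 0 0 0 0 0")

```text
clock: 15.65
eef_pos: [521.8, 45.8, 112.4]
tool_rot: [-1.571, 0.0, 1.698]
force: [0.4, 0.8, -0.8]
width: 30.4
```

Run:
```python
from h import *
im=shot('wrist','w12');crop('w12',260,390,160,290,6,'c21')
s=pose()[2];print(s['clock'],s['width'],s['force'],s['eef_pos'],s['tool_rot'])
im=shot('scene','s12');crop('s12',255,325,140,215,10,'c22')
s=pose()[2];print(s['eef_pos'],s['tool_rot'])
```

```text
15.7 30.324672975550044 [-0.83914788  0.07892662 -0.80769907] [521.89160671  45.87431182 112.54317507] [-1.57182675e+00 -3.29238113e-06  1.69754388e+00]
[521.92700407  45.87304116 112.65072934] [-1.57201972e+00  6.64328614e-05  1.69756363e+00]
```

View pics/c21.png

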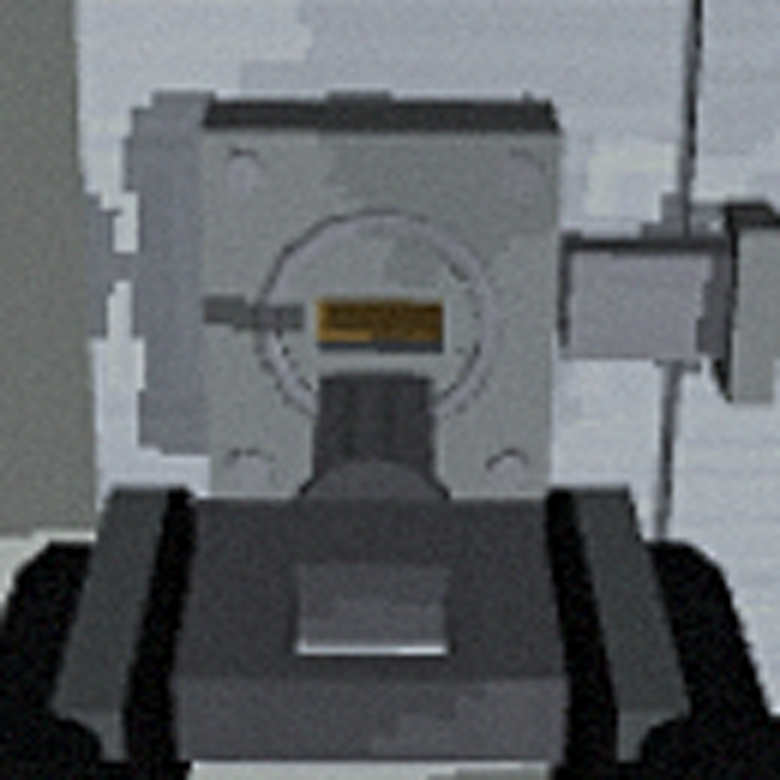

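View pics/c22.png

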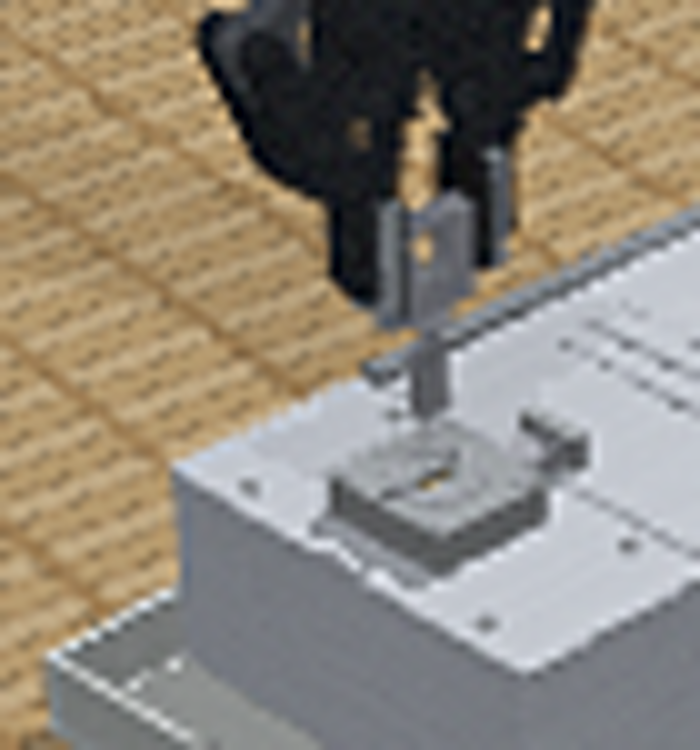

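Run:
```python
from h import *
s=load('s12')
for z in(85,88,91): print(z,((proj(s,[523.2,47.5,z])-[255,140])*10).round(1))
for z in(95,100,105,110): print(z,((proj(s,[523.2,47.5,z])-[255,140])*10).round(1),((proj(s,[520,47.5,z])-[255,140])*10).round(1))
b=load('w12');Q=lambda u,v:(260+u/6,160+v/6)
pts=[((-16,-15,4),(178,681)),((16,-15,4),(564,681)),((-16,15,4),(191,500)),((16,15,4),(547,500)),((-16,-15,-4),(172,762)),((16,-15,-4),(567,762)),
((-6,50,2),(320,376)),((6,50,2),(434,376)),((-6.5,-11,4),(296,654)),((6.5,-11,4),(448,654))]
q=keyfit(b,pts,Q)
m=setpose(b,[521.85,45.87,112.5],1.6975)
for z in(87,89,91): print('mouth',atz(m,*Q(380.5,326),z).round(2))
R=Ro.from_euler('xyz',[-np.pi/2,0,1.6975]).as_matrix()
print('tip world',R@(Ro.from_euler('xyz',q[3:]).as_matrix()@[0,50,0]+q[:3])+[521.85,45.87,112.5])
```

```text
85 [431.9 472.7]
88 [431.6 463.8]
91 [431.3 454.8]
95 [431.  442.9] [424.4 438.2]
100 [430.5 427.9] [423.9 423.2]
105 [430.  412.8] [423.4 408.1]
110 [429.5 397.7] [422.9 393. ]
key [ 9.0500e-01 -3.9264e+01 -3.6500e+00  1.0000e-03 -6.0000e-03 -1.2000e-02] rms 0.76
tip [ 1.51 10.73 -3.6 ] collar [  1.12 -21.27  -3.63]
mouth [523.48  48.19  87.  ]
mouth [522.66  48.07  89.  ]
mouth [521.85  47.95  91.  ]
tip world [525.23156977  47.81839238 101.76786283]
```

Emit:
step_arm(moves="0 0.1 0.02 0 0 0 0; 0 0.06 0.02 0 0 0 0; 0 0 0 0 0 0 0; 0 0 0 0 0 0 0")

```text
clock: 16.15
eef_pos: [519.2, 45.8, 104.0]
tool_rot: [-1.571, -0.0, 1.698]
force: [0.4, -0.7, -0.2]
width: 30.6
```

Run:
```python
from h import *
im=shot('wrist','w13');crop('w13',285,365,180,270,8,'c23')
s=pose()[2];print(s['clock'],s['width'],s['force'],s['eef_pos'],s['tool_rot'])
im=shot('scene','s13');crop('s13',270,320,160,205,14,'c24')
s=pose()[2];print(s['eef_pos'],s['tool_rot'])
```

```text
16.2 30.478972821450014 [ 0.28124293 -0.19708382 -0.6266428 ] [519.38136567  45.82073853 104.15326838] [-1.57093071e+00 -3.26426767e-05  1.69822808e+00]
[519.42761859  45.86741258 104.19991525] [-1.57103447e+00 -6.98380050e-05  1.69832356e+00]
```

View pics/c23.png

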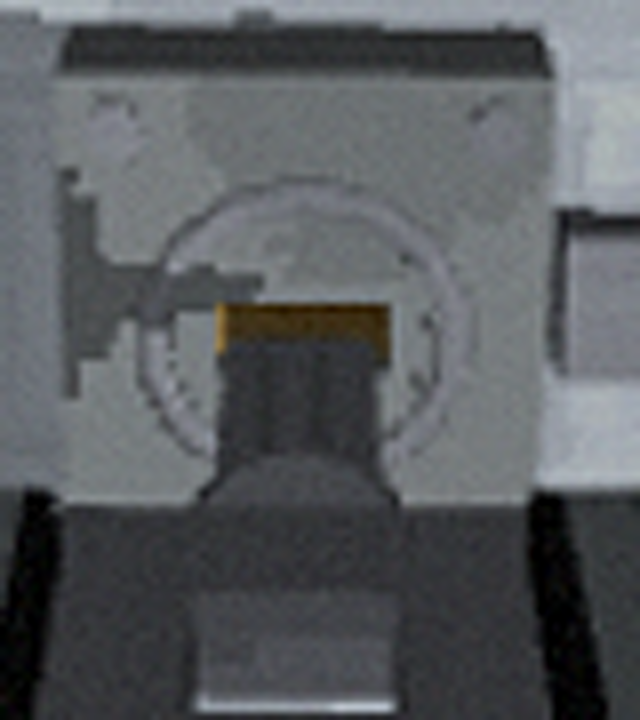

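View pics/c24.png

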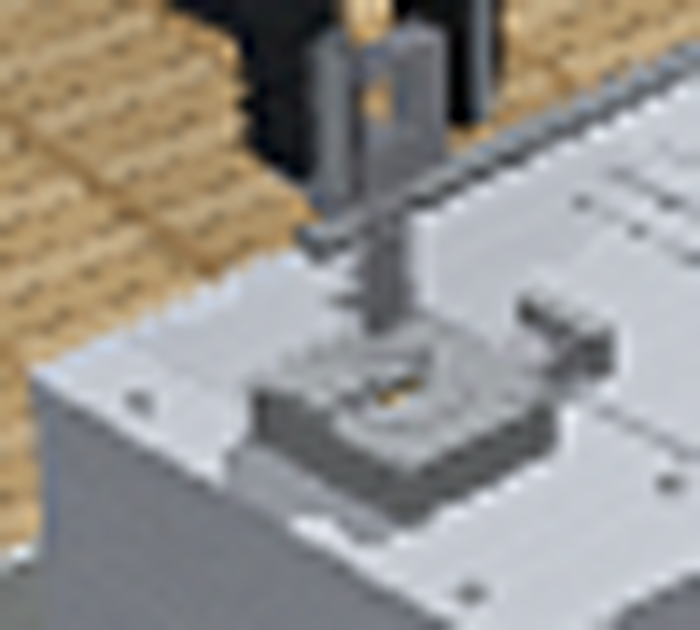

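Emit:
step_arm(moves="0 0.06 0 0 0 0 0; 0 0.04 0 0 0 0 0; 0 0 0 0 0 0 0; 0 0 0 0 0 0 0")

```text
clock: 16.65
eef_pos: [519.3, 45.8, 99.0]
tool_rot: [-1.571, -0.0, 1.698]
force: [-0.0, 0.3, -0.9]
width: 30.3
```

Run:
```python
from h import *
im=shot('wrist','w14');crop('w14',285,365,180,270,8,'c25')
s=pose()[2];print(s['clock'],s['width'],s['force'],s['eef_pos'],s['tool_rot'])
im=shot('scene','s14');crop('s14',270,320,160,205,14,'c26')
s=pose()[2];print(s['eef_pos'],s['tool_rot'])
```

```text
16.7 30.6003918322665 [ 0.03954659 -0.3946145  -0.16053322] [519.36916594  45.81564534  99.10485408] [-1.57084095e+00 -5.78007950e-05  1.69813877e+00]
[519.38217192  45.82027526  99.14632528] [-1.57090552e+00 -5.03753669e-05  1.69816667e+00]
```

View pics/c25.png

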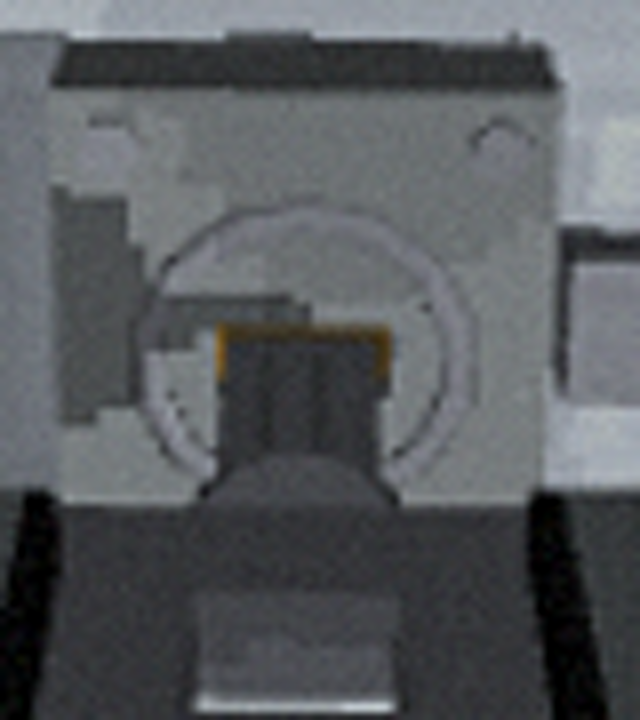

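View pics/c26.png

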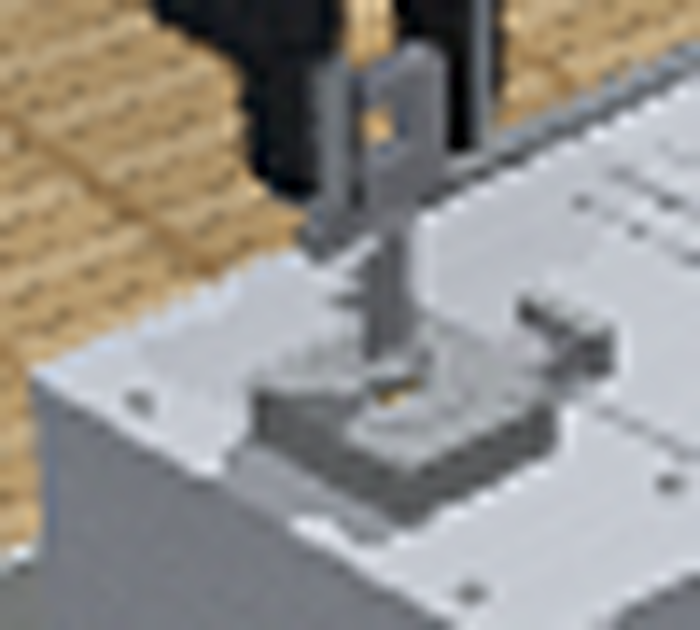

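Emit:
step_arm(moves="0.004 0.02 -0.009 0 0 0 0; 0 0.02 -0.009 0 0 0 0; 0 0.02 -0.009 0 0 0 0; 0 0 0 0 0 0 0; 0 0 0 0 0 0 0")

```text
clock: 17.25
eef_pos: [520.6, 46.2, 96.1]
tool_rot: [-1.571, -0.0, 1.698]
force: [-0.1, -0.2, -0.2]
width: 30.3
```

Run:
```python
from h import *
im=shot('wrist','w15');crop('w15',285,365,180,270,8,'c27')
s=pose()[2];print(s['clock'],s['width'],s['force'],s['eef_pos'],s['tool_rot'])
im=shot('scene','s15');crop('s15',270,320,160,205,14,'c28')
s=pose()[2];print(s['eef_pos'],s['tool_rot'])
```

```text
17.3 30.40827145854075 [ 0.57368162  0.56773879 -0.02189774] [520.63865046  46.13823164  96.1080222 ] [-1.57079427e+00  1.02500523e-05  1.69816784e+00]
[520.64970972  46.17161637  96.15007018] [-1.57086165e+00 -1.36170349e-05  1.69818410e+00]
```

View pics/c27.png

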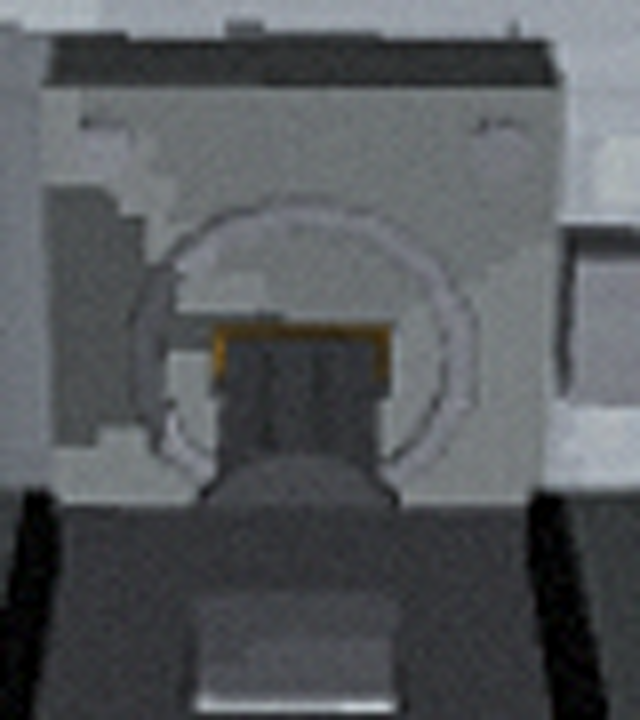

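View pics/c28.png

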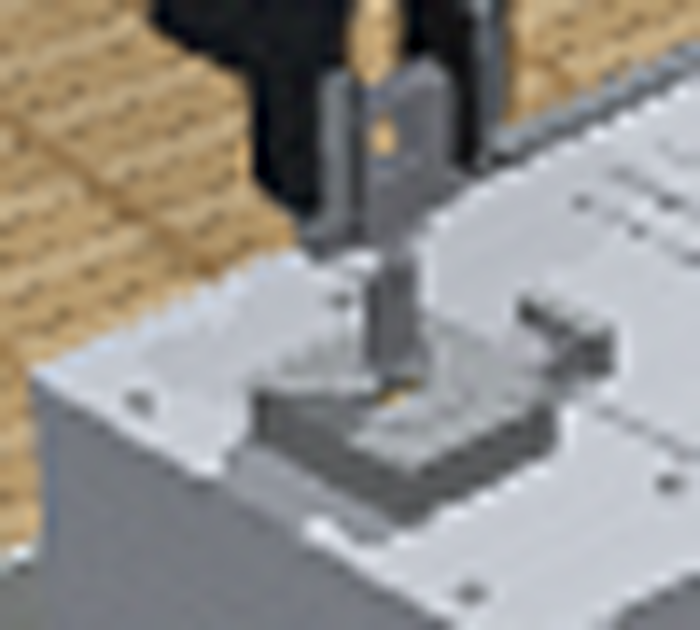

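Emit:
step_arm(moves="0 0.02 -0.009 0 0 0 0; 0 0.02 -0.009 0 0 0 0; 0 0.02 -0.009 0 0 0 0; 0 0 0 0 0 0 0; 0 0 0 0 0 0 0")

```text
clock: 17.85
eef_pos: [521.9, 46.3, 93.1]
tool_rot: [-1.571, -0.0, 1.698]
force: [-0.5, -0.3, -1.1]
width: 30.6
```

Run:
```python
from h import *
im=shot('wrist','w16');crop('w16',285,365,180,270,8,'c29')
s=pose()[2];print(s['clock'],s['width'],s['force'],s['eef_pos'],s['tool_rot'])
im=shot('scene','s16');crop('s16',270,320,160,205,14,'c30')
s=pose()[2];print(s['eef_pos'],s['tool_rot'])
```

```text
17.9 30.442966062397034 [ 0.0142938   0.17369816 -0.65133104] [521.96258579  46.38046792  93.09455978] [-1.57077090e+00 -6.06951293e-05  1.69822235e+00]
[521.95985822  46.37017721  93.13005609] [-1.57080848e+00 -4.17044825e-05  1.69825624e+00]
```

View pics/c29.png

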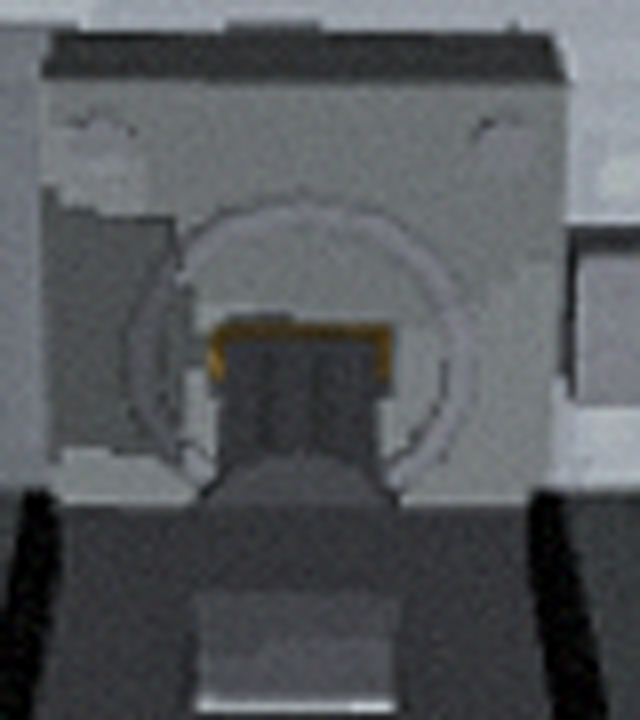

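View pics/c30.png

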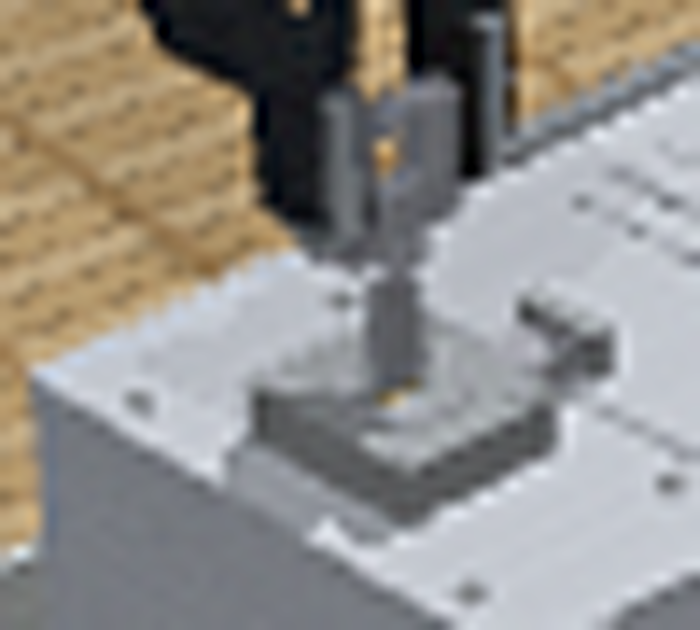

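Emit:
step_arm(moves="0 0.02 -0.009 0 0 0 0; 0 0.02 -0.008 0 0 0 0; 0 0 0 0 0 0 0; 0 0 0 0 0 0 0")

```text
clock: 18.35
eef_pos: [522.8, 46.4, 91.1]
tool_rot: [-1.571, -0.0, 1.698]
force: [0.4, -0.7, -1.5]
width: 30.4
```

Run:
```python
from h import *
im=shot('wrist','w17');crop('w17',285,365,180,270,8,'c31')
s=pose()[2];print(s['clock'],s['width'],s['force'],s['eef_pos'],s['tool_rot'])
im=shot('scene','s17');crop('s17',270,320,160,205,14,'c32')
s=pose()[2];print(s['eef_pos'],s['tool_rot'])
```

```text
18.4 30.914156256134497 [ 0.28207525 -0.07359075 -1.29323151] [522.80822753  46.4372862   91.09904973] [-1.57077812e+00 -2.50262537e-05  1.69823010e+00]
[522.81963152  46.42175623  91.13479517] [-1.57081501e+00  2.80466550e-05  1.69820421e+00]
```

View pics/c31.png

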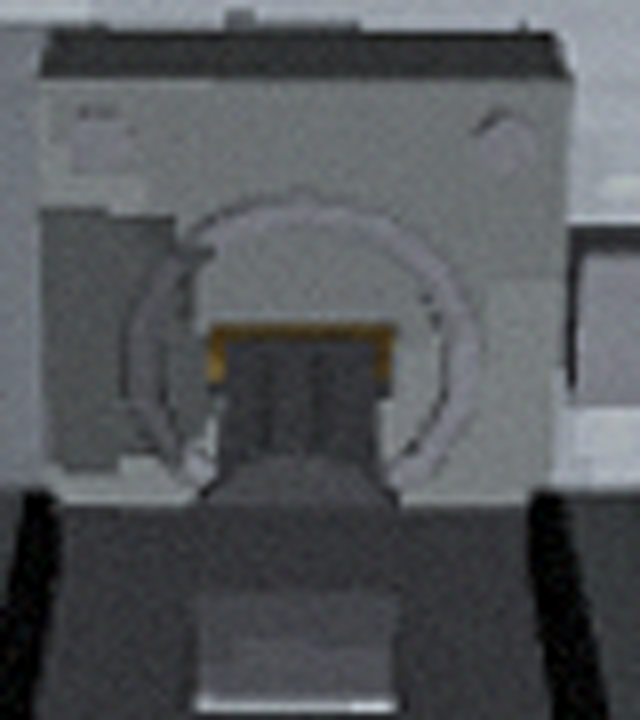

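View pics/c32.png

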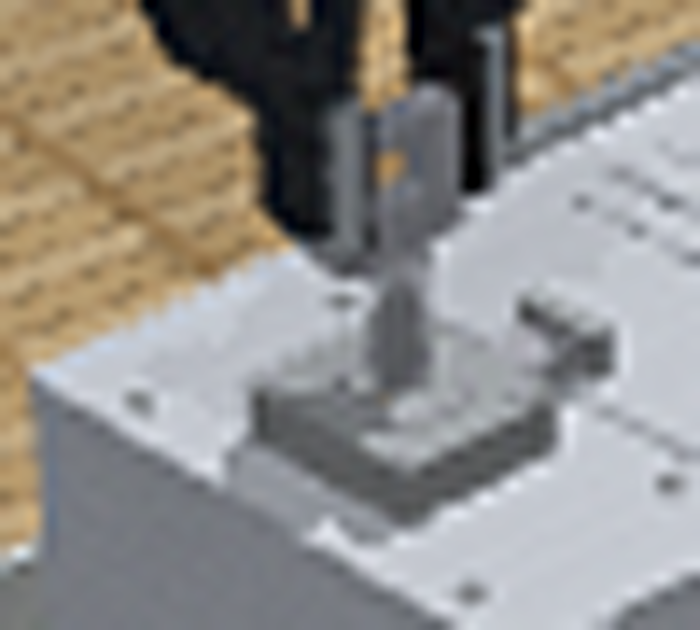

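Emit:
step_arm(moves="0 0.02 -0.002 0 0 0 0; 0 0.02 0 0 0 0 0; 0 0 0 0 0 0 0; 0 0 0 0 0 0 0")

```text
clock: 18.85
eef_pos: [522.9, 46.5, 89.1]
tool_rot: [-1.571, -0.0, 1.698]
force: [-0.8, -1.0, -1.1]
width: 30.5
```

Run:
```python
from h import *
im=shot('wrist','w18');crop('w18',285,365,180,270,8,'c33')
s=pose()[2];print(s['clock'],s['width'],s['force'],s['torque'],s['eef_pos'],s['tool_rot'])
```

```text
18.9 30.261958398802527 [ 0.3519874  -0.312803   -1.12481425] [-0.00417744 -0.02134839 -0.01796217] [522.92982542  46.44839998  89.11483718] [-1.57081423e+00 -1.96697492e-05  1.69816414e+00]
```

View pics/c33.png

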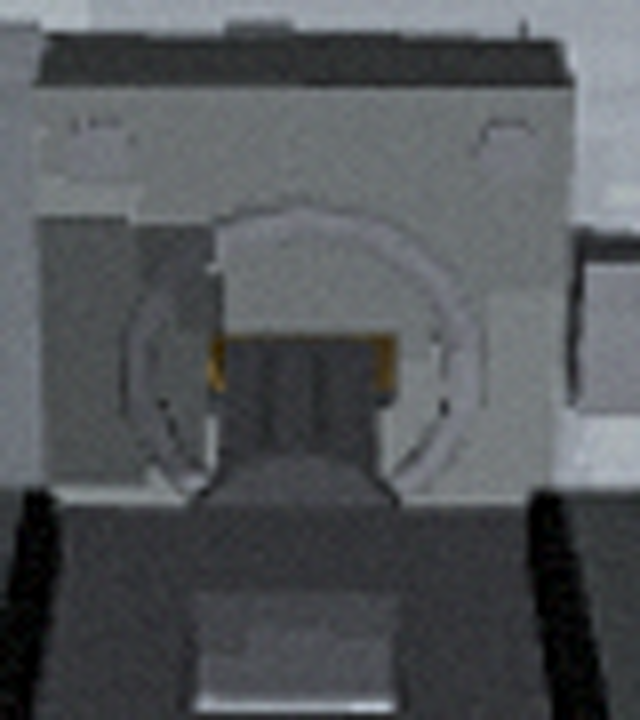

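Emit:
step_arm(moves="0 0.02 0 0 0 0 0; 0 0.02 0 0 0 0 0; 0 0 0 0 0 0 0; 0 0 0 0 0 0 0")

```text
clock: 19.3
eef_pos: [522.9, 46.5, 87.1]
tool_rot: [-1.571, -0.0, 1.698]
force: [0.4, -0.2, 0.1]
width: 30.2
```

Run:
```python
from h import *
im=shot('wrist','w19');crop('w19',285,365,180,270,8,'c34')
s=pose()[2];print(s['clock'],s['width'],s['force'],s['torque'],s['eef_pos'],s['tool_rot'])
im=shot('scene','s19');crop('s19',270,320,160,205,14,'c35')
```

```text
19.35 30.498545042646672 [ 0.4051453  -0.23811198 -0.44554623] [-0.02018685  0.02610839 -0.05308758] [522.91530383  46.46902173  87.11370743] [-1.57079480e+00 -3.73279557e-05  1.69819351e+00]
```

View pics/c34.png

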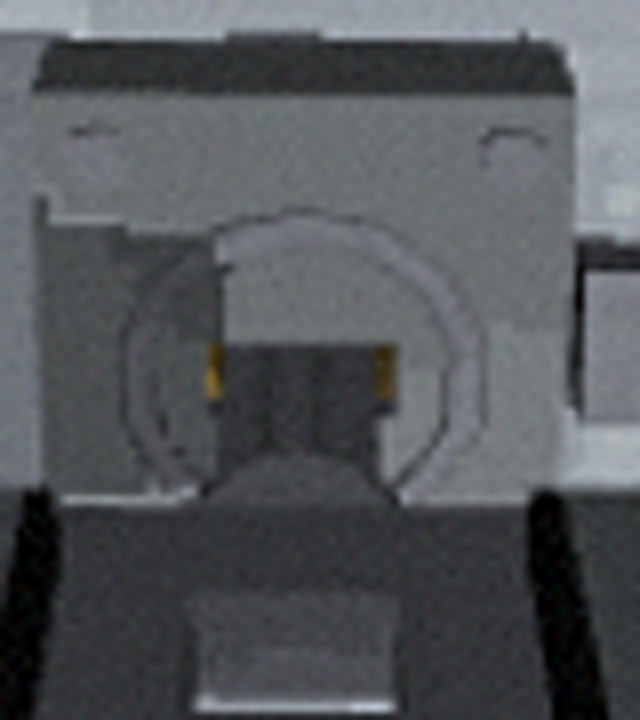

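View pics/c35.png

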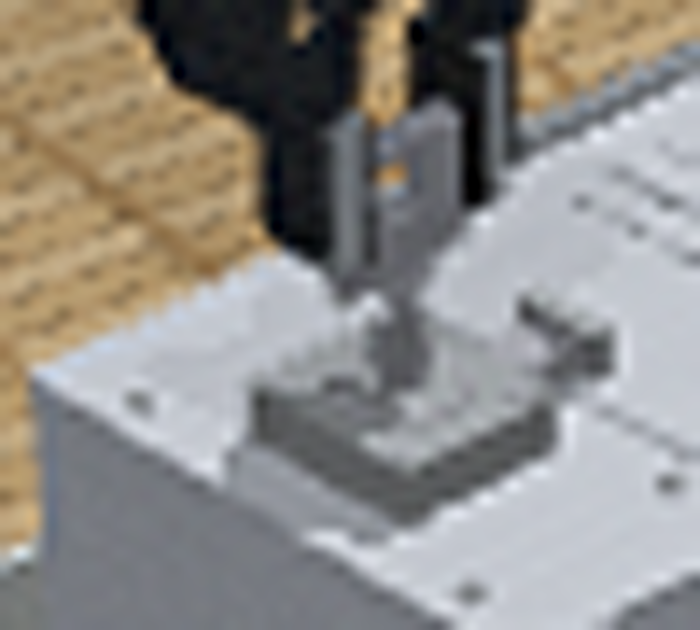

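Emit:
step_arm(moves="0 0.02 0 0 0 0 0; 0 0.02 0 0 0 0 0; 0 0.02 0 0 0 0 0; 0 0 0 0 0 0 0; 0 0 0 0 0 0 0")

```text
clock: 19.9
eef_pos: [522.9, 46.4, 84.1]
tool_rot: [-1.571, -0.0, 1.698]
force: [-0.2, -0.2, 0.4]
width: 30.3
```

Run:
```python
from h import *
im=shot('wrist','w20');crop('w20',285,365,180,270,8,'c36')
s=pose()[2];print(s['clock'],s['width'],s['force'],s['torque'],s['eef_pos'],s['tool_rot'])
```

```text
19.95 30.59506796645758 [ 0.68986341 -0.23696635 -0.89656268] [-0.03587649  0.0095117  -0.04584522] [522.94131685  46.45176117  84.13381759] [-1.57087728e+00 -1.32842192e-05  1.69821545e+00]
```

View pics/c36.png

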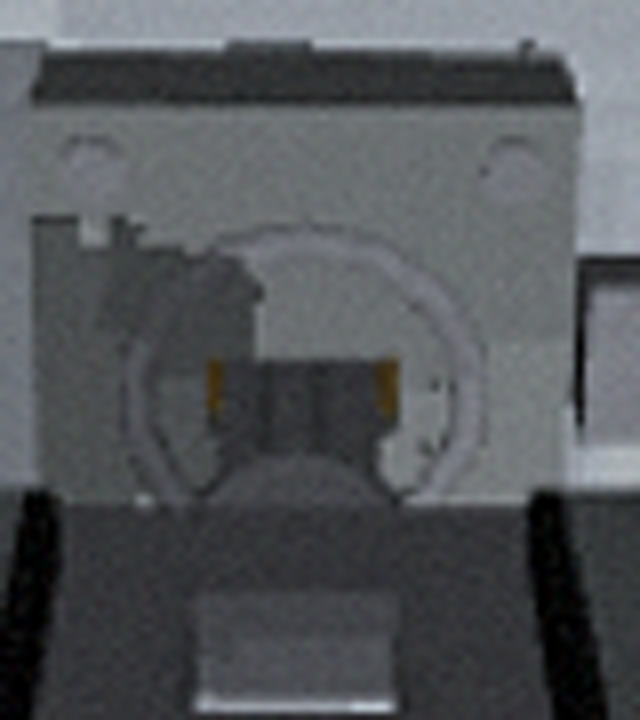

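Emit:
step_arm(moves="0 0.02 0 0 0 0 0; 0 0.03 0 0 0 0 0; 0 0.03 0 0 0 0 0; 0 0.02 0 0 0 0 0; 0 0 0 0 0 0 0; 0 0 0 0 0 0 0")

```text
clock: 20.55
eef_pos: [522.9, 46.4, 79.1]
tool_rot: [-1.571, 0.0, 1.698]
force: [-0.9, 0.4, -0.2]
width: 30.7
```

Run:
```python
from h import *
s=pose()[2];print(s['clock'],s['width'],s['force'],s['torque'],s['eef_pos'],s['tool_rot'])
```

```text
20.55 30.65069574221896 [-0.86404462  0.41397805 -0.22964247] [-0.04378915 -0.00906399  0.0004752 ] [522.89234742  46.42757261  79.08289214] [-1.57072741e+00  7.87916133e-06  1.69816330e+00]
```

Emit:
step_arm(moves="0 0.02 0 0 0 0 0; 0 0.02 0 0 0 0 0; 0 0 0 0 0 0 0; 0 0 0 0 0 0 0")

```text
clock: 20.95
eef_pos: [523.0, 45.7, 77.0]
tool_rot: [-1.571, 0.001, 1.698]
force: [1.1, -1.7, -1.1]
width: 30.7
```

Emit:
step_arm(moves="0 0.02 0 0 0 0 0; 0 0.01 0 0 0 0 0; 0 0 0 0 0 0 0")

```text
clock: 21.25
eef_pos: [523.0, 45.8, 75.5]
tool_rot: [-1.571, 0.001, 1.698]
force: [0.9, -3.8, 0.6]
width: 30.5
```

Emit:
step_arm(moves="0 0.02 0 0 0 0 0; 0 0 0 0 0 0 0")

```text
clock: 21.45
eef_pos: [522.7, 45.8, 74.3]
tool_rot: [-1.57, 0.001, 1.698]
force: [1.1, -3.6, -3.3]
width: 30.8
```

Emit:
step_arm(moves="0 0.02 0 0 0 0 0; 0 0 0 0 0 0 0; 0 0 0 0 0 0 0")

```text
clock: 21.75
eef_pos: [522.7, 46.2, 73.4]
tool_rot: [-1.57, 0.0, 1.698]
force: [0.7, -3.7, -2.2]
width: 30.5
```

Emit:
step_arm(moves="0 0.02 0 0 0 0 0; 0 0 0 0 0 0 0; 0 0 0 0 0 0 0")

```text
clock: 22.05
eef_pos: [522.7, 46.3, 72.4]
tool_rot: [-1.57, 0.0, 1.698]
force: [1.2, -4.9, -1.1]
width: 30.3
```

Run:
```python
from h import *
im=shot('wrist','w21');crop('w21',250,390,160,300,5,'c37')
s=pose()[2];print(s['clock'],s['width'],s['force'],s['torque'],s['eef_pos'],s['tool_rot'])
im=shot('scene','s21');crop('s21',270,320,160,205,14,'c38')
```

```text
22.1 30.31631127609869 [ 0.99669166 -4.82953678 -0.72534954] [-1.10156559 -0.11871844  0.01399516] [522.80143517  46.33898421  72.53028542] [-1.57052288e+00  1.11366712e-04  1.69816037e+00]
```

View pics/c37.png

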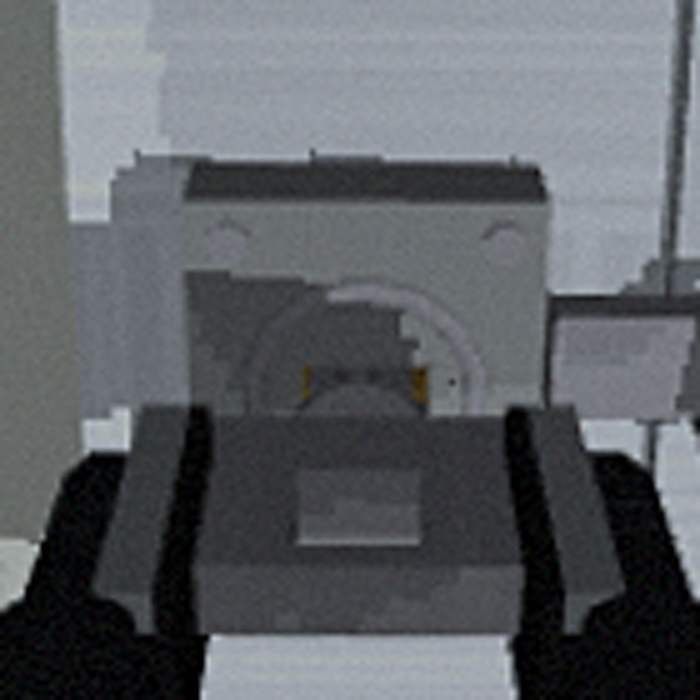

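View pics/c38.png

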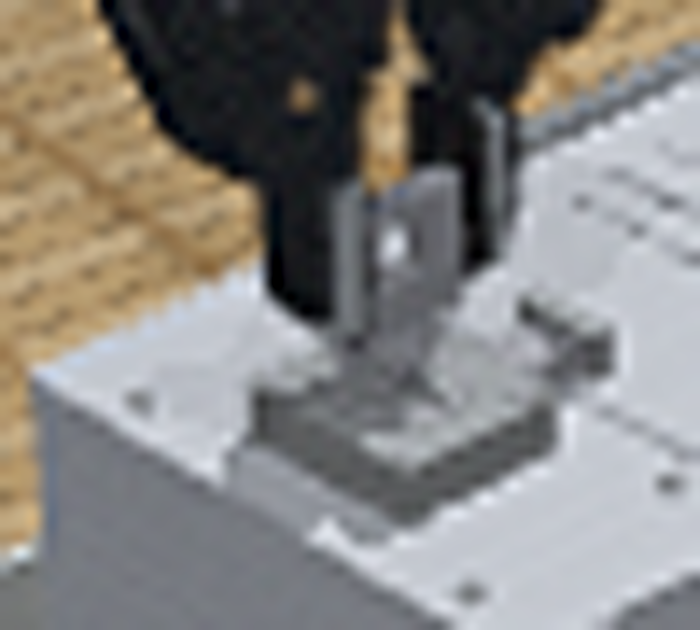

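Emit:
step_arm(moves="0 0.02 0 0 0 0 0; 0 0.02 0 0 0 0 0; 0 0 0 0 0 0 0; 0 0 0 0 0 0 0")

```text
clock: 22.55
eef_pos: [523.0, 46.5, 70.5]
tool_rot: [-1.571, -0.0, 1.698]
force: [0.6, -4.7, -1.4]
width: 30.3
```

Emit:
step_arm(moves="0 0.02 0 0 0 0 0; 0 0.01 0 0 0 0 0; 0 0 0 0 0 0 0; 0 0 0 0 0 0 0")

```text
clock: 22.95
eef_pos: [523.0, 47.0, 69.2]
tool_rot: [-1.571, -0.001, 1.698]
force: [1.3, -2.4, -0.3]
width: 30.4
```

Emit:
step_arm(moves="0 0.02 0 0 0 0 0; 0 0.01 0 0 0 0 0; 0 0 0 0 0 0 0; 0 0 0 0 0 0 0")

```text
clock: 23.35
eef_pos: [523.3, 47.3, 67.9]
tool_rot: [-1.572, -0.001, 1.699]
force: [-0.0, -1.2, 2.8]
width: 30.4
```

Emit:
step_arm(moves="0.01 0.02 0 0 0 0 0; 0 0 0 0 0 0 0; 0 0 0 0 0 0 0")

```text
clock: 23.65
eef_pos: [523.1, 47.4, 66.3]
tool_rot: [-1.571, -0.001, 1.698]
force: [1.1, 0.1, -0.9]
width: 30.5
```

Emit:
step_arm(moves="0 0.02 0 0 0 0 0; 0 0 0 0 0 0 0; 0 0 0 0 0 0 0")

```text
clock: 23.95
eef_pos: [522.6, 47.3, 65.3]
tool_rot: [-1.57, -0.001, 1.698]
force: [1.6, 1.1, -2.6]
width: 30.2
```

Run:
```python
from h import *
im=shot('wrist','w22');crop('w22',250,390,160,300,5,'c39')
s=pose()[2];print(s['clock'],s['width'],s['force'],s['torque'],s['eef_pos'],s['tool_rot'])
im=shot('scene','s22');crop('s22',270,320,160,205,14,'c40')
```

```text
24.0 30.377671573905822 [ 1.12380639  0.92958995 -3.74786482] [ 0.32628389 -0.39466478 -0.03782675] [522.6327993   47.25387943  65.31734394] [-1.57044147e+00 -6.31493325e-04  1.69839442e+00]
```

View pics/c39.png

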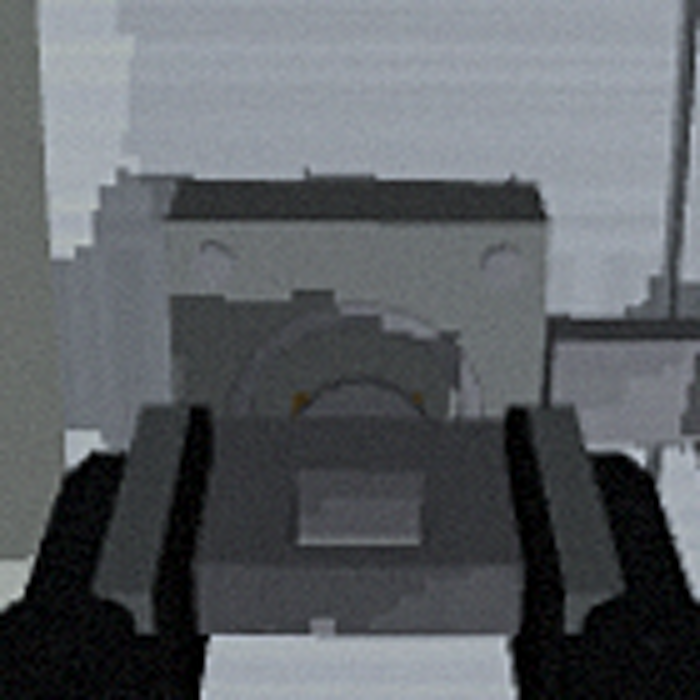

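View pics/c40.png

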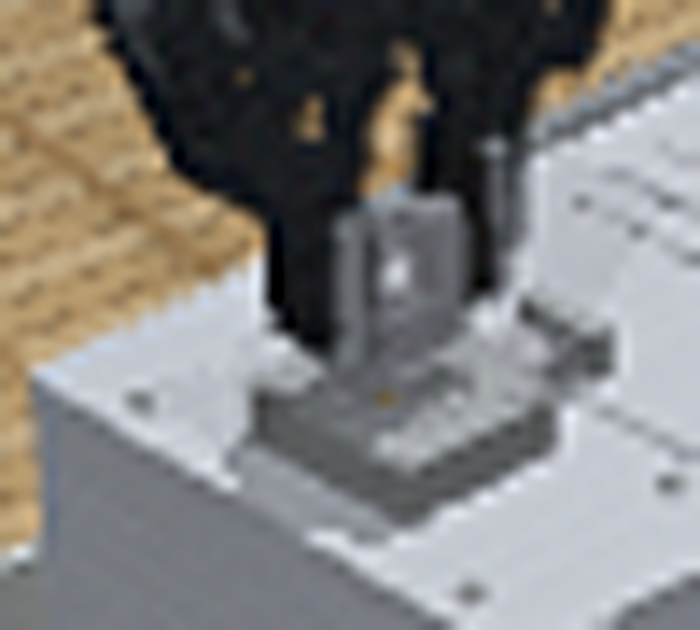

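Emit:
step_arm(moves="0 0.02 0 0 0 0 0; 0 0 0 0 0 0 0; 0 0 0 0 0 0 0")

```text
clock: 24.35
eef_pos: [522.6, 47.2, 64.6]
tool_rot: [-1.571, -0.0, 1.698]
force: [0.5, 1.6, -1.5]
width: 30.7
```

Emit:
step_arm(moves="0 0.02 0 0 0 0 0; 0 0 0 0 0 0 0; 0 0 0 0 0 0 0")

```text
clock: 24.65
eef_pos: [522.7, 47.1, 63.5]
tool_rot: [-1.571, -0.0, 1.698]
force: [-0.5, 2.6, -0.3]
width: 30.4
```

Run:
```python
from h import *
im=shot('wrist','w23');crop('w23',250,390,160,300,5,'c41')
s=pose()[2];print(s['clock'],s['width'],s['force'],s['torque'],s['eef_pos'],s['tool_rot'])
im=shot('scene','s23');crop('s23',270,320,160,205,14,'c42')
```

```text
24.7 30.598625437232148 [-0.42876413  1.89385618 -1.31782884] [ 0.57389924 -0.00446127 -0.01015306] [522.66531908  47.14555279  63.52602082] [-1.57054243e+00 -3.04609278e-04  1.69837874e+00]
```

View pics/c41.png

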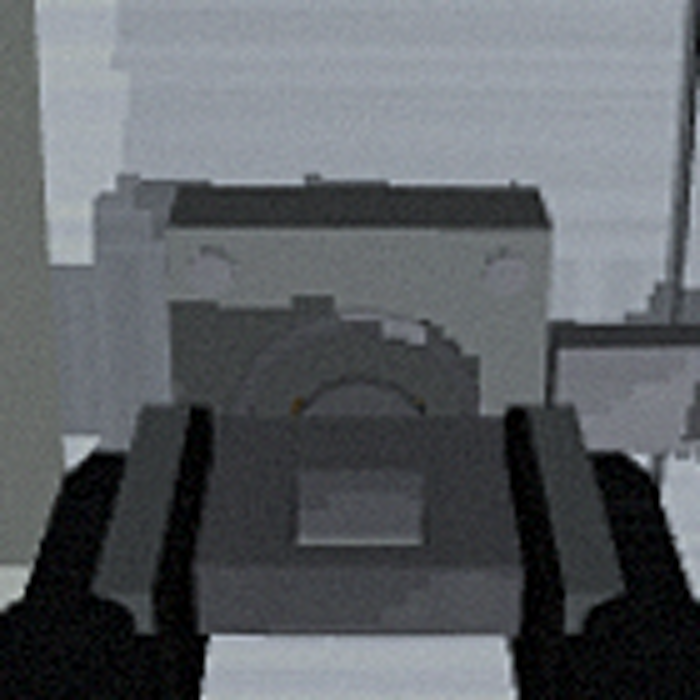

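View pics/c42.png

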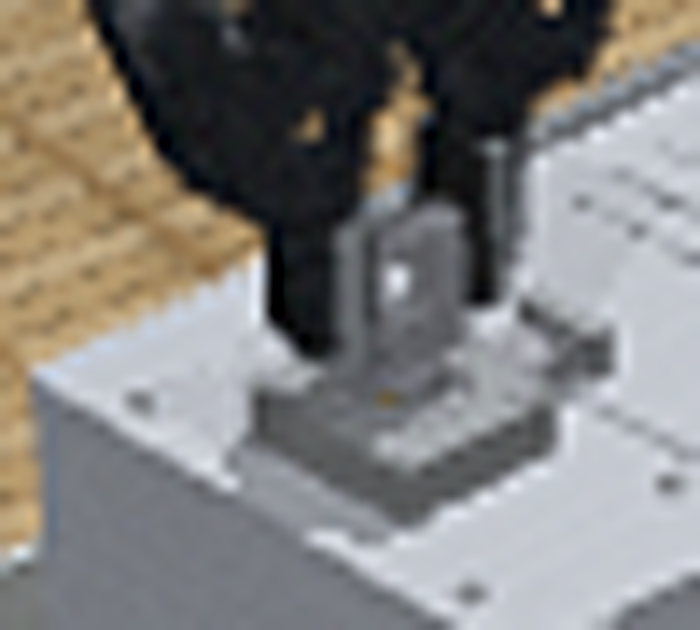

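Emit:
step_arm(moves="0 0.02 0 0 0 0 0; 0 0 0 0 0 0 0; 0 0 0 0 0 0 0")

```text
clock: 25.05
eef_pos: [522.8, 47.1, 62.5]
tool_rot: [-1.571, -0.0, 1.698]
force: [0.7, 2.8, -0.7]
width: 30.8
```

Emit:
step_arm(moves="0 0.02 0 0 0 0 0; 0 0 0 0 0 0 0; 0 0 0 0 0 0 0")

```text
clock: 25.35
eef_pos: [522.8, 47.1, 61.5]
tool_rot: [-1.571, -0.0, 1.698]
force: [0.4, 2.4, -1.5]
width: 30.8
```

Run:
```python
from h import *
im=shot('wrist','w24');crop('w24',250,390,160,300,5,'c43')
s=pose()[2];print(s['clock'],s['width'],s['force'],s['torque'],s['eef_pos'],s['tool_rot'])
im=shot('scene','s24');crop('s24',270,320,160,205,14,'c44')
```

```text
25.4 30.093094815621857 [ 0.33287642  2.75153424 -1.30559009] [0.77444053 0.0042229  0.05519131] [522.83943267  47.09391425  61.53311919] [-1.57080469e+00 -2.52433182e-04  1.69830381e+00]
```

View pics/c43.png

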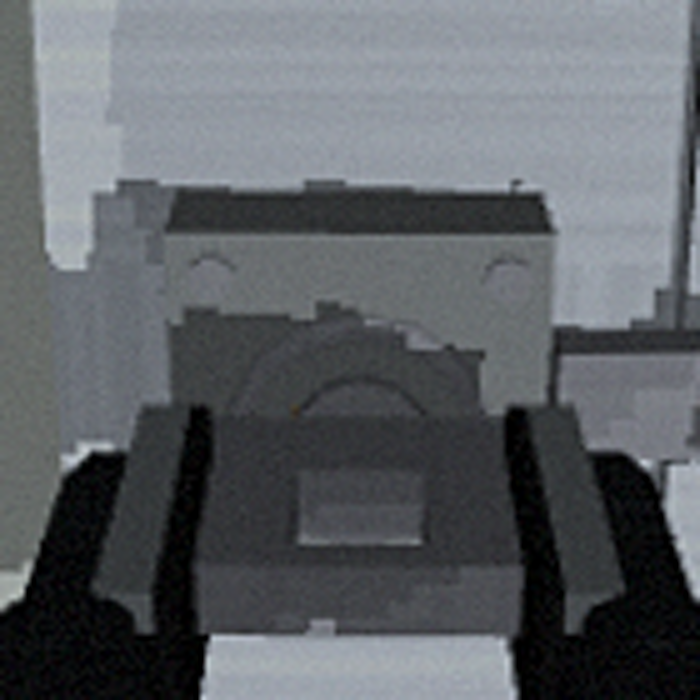

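View pics/c44.png

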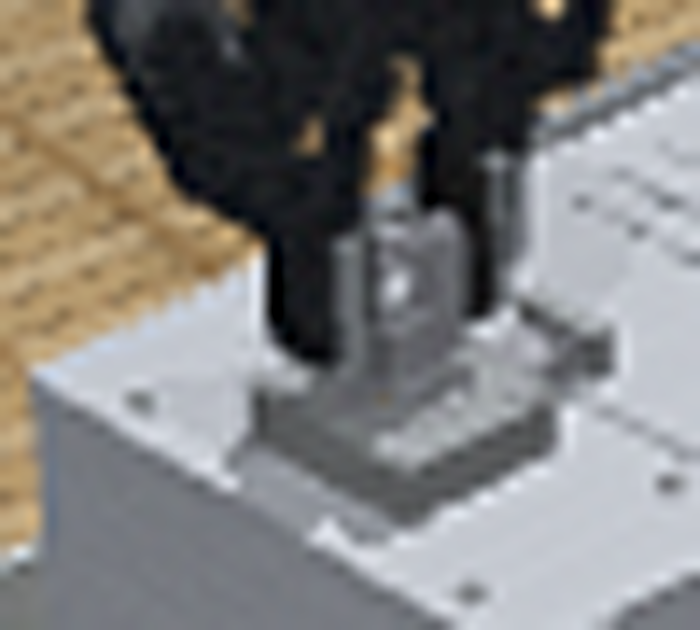

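Emit:
step_arm(moves="0 0.02 0 0 0 0 0; 0 0 0 0 0 0 0; 0 0 0 0 0 0 0")

```text
clock: 25.75
eef_pos: [523.0, 47.1, 60.8]
tool_rot: [-1.571, -0.0, 1.698]
force: [-0.3, 2.2, 3.3]
width: 30.1
```

Emit:
step_arm(moves="0 0.02 0 0 0 0 0; 0 0 0 0 0 0 0; 0 0 0 0 0 0 0")

```text
clock: 26.05
eef_pos: [523.1, 47.1, 60.7]
tool_rot: [-1.572, 0.001, 1.698]
force: [-2.6, 2.3, 12.4]
width: 30.9
```

Run:
```python
from h import *
im=shot('wrist','w25');crop('w25',250,390,160,300,5,'c45')
s=pose()[2];print(s['clock'],s['width'],s['force'],s['torque'],s['eef_pos'],s['tool_rot'])
im=shot('scene','s25');crop('s25',270,320,160,205,14,'c46')
```

```text
26.1 30.223201101960818 [-2.25496904  2.27154789 12.02334834] [0.5710168  0.6589687  0.00486241] [523.04928803  47.08736865  60.70360603] [-1.57165025e+00  6.61928448e-04  1.69826887e+00]
```

View pics/c45.png

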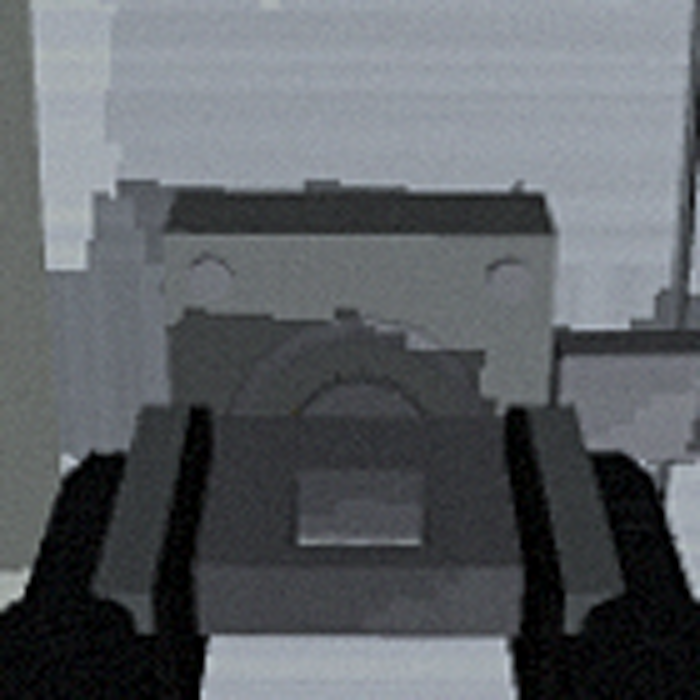

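View pics/c46.png

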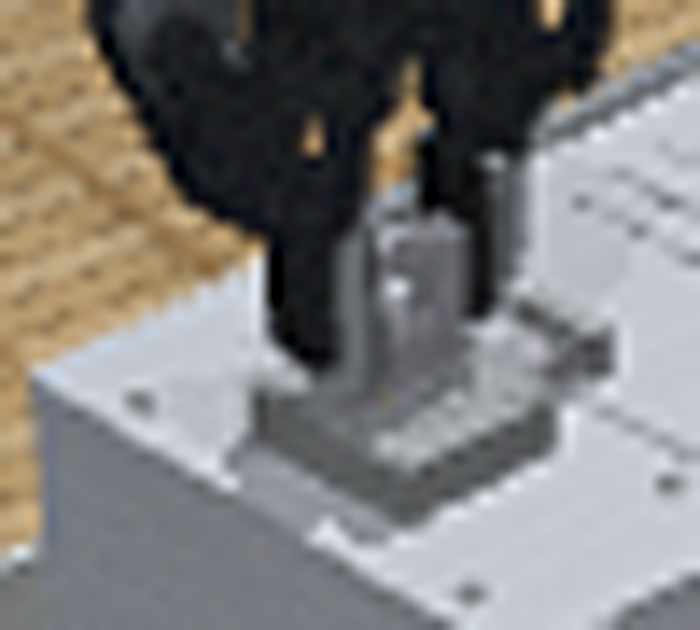

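Emit:
step_arm(moves="-0.02 0 0 0 0 0 0; -0.01 0 0 0 0 0 0; 0 0 0 0 0 0 0; 0 0 0 0 0 0 0")

```text
clock: 26.55
eef_pos: [523.1, 47.1, 60.7]
tool_rot: [-1.572, -0.001, 1.699]
force: [-3.1, 4.9, 11.0]
width: 30.4
```

Emit:
step_arm(moves="0.02 0 0 0 0 0 0; 0 0.01 0 0 0 0 0; 0 0 0 0 0 0 0; 0 0 0 0 0 0 0")

```text
clock: 26.95
eef_pos: [523.1, 47.1, 60.7]
tool_rot: [-1.572, 0.0, 1.699]
force: [-4.4, 2.4, 15.9]
width: 30.3
```

Run:
```python
from h import *
im=shot('wrist','w26');crop('w26',285,365,220,270,9,'c47')
s=pose()[2];print(s['clock'],s['width'],s['force'],s['torque'],s['eef_pos'],s['tool_rot'])
im=shot('scene','s26');crop('s26',280,315,165,200,18,'c48')
```

```text
27.0 30.972993505318637 [-3.80668865  3.223176   15.25696295] [0.72048572 0.93005925 0.02919525] [523.14769283  47.07743886  60.65607519] [-1.57208563e+00  3.38728396e-04  1.69858575e+00]
```

View pics/c47.png

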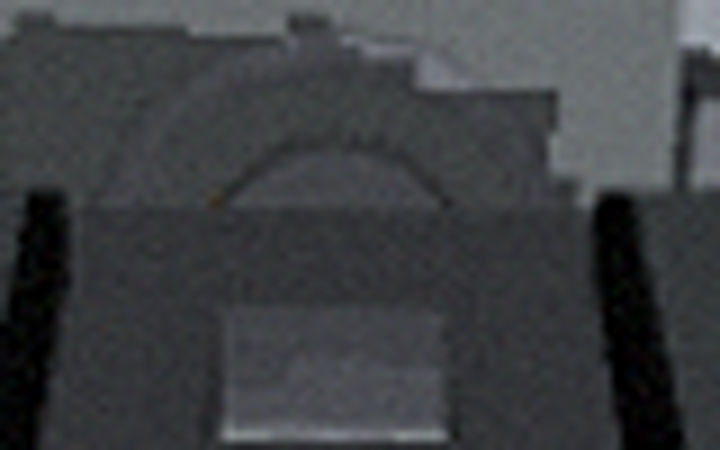

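View pics/c48.png

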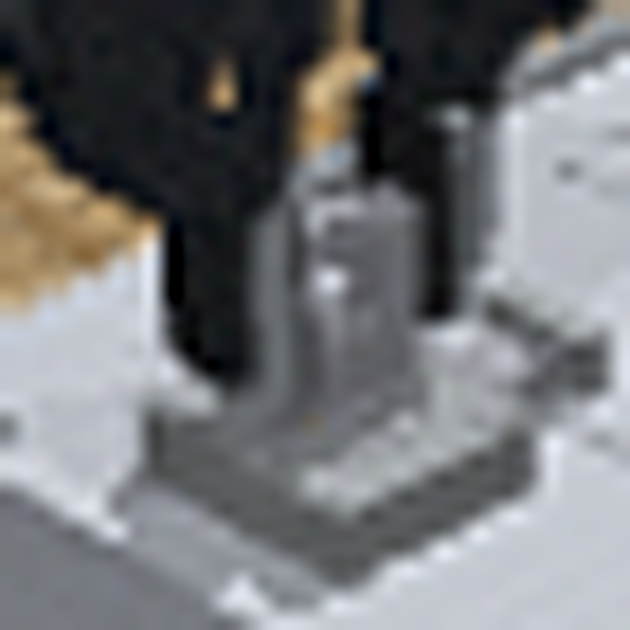

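Emit:
step_arm(moves="0.001 0 0.003 0 0.5 0 0; 0.001 0 0.003 0 1 0 0; 0.001 0 0.003 0 1 0 0; 0.001 0 0.003 0 1 0 0; 0 0 0 0 0 0 0; 0 0 0 0 0 0 0")

```text
clock: 27.65
eef_pos: [523.3, 47.3, 60.7]
tool_rot: [-1.573, -0.001, 1.279]
force: [-2.0, 3.2, 13.8]
width: 31.0
```

Run:
```python
from h import *
im=shot('wrist','w27');crop('w27',230,410,150,300,4.4,'c49')
s=pose()[2];print(s['clock'],s['width'],s['force'],s['torque'],s['eef_pos'],s['tool_rot'],s['qpos'])
im=shot('scene','s27');crop('s27',270,320,160,205,14,'c50')
```

```text
27.7 30.45761916407185 [-3.16554254  2.70891954 14.3339475 ] [ 0.74462545  0.65196218 -0.01305503] [523.31289132  47.28308992  60.68309585] [-1.57322814e+00 -6.94813334e-04  1.27856553e+00] [ 0.20161544  0.70137562 -0.52684164  1.97507187  0.59443551  0.61909407
  0.55960073]
```

View pics/c49.png

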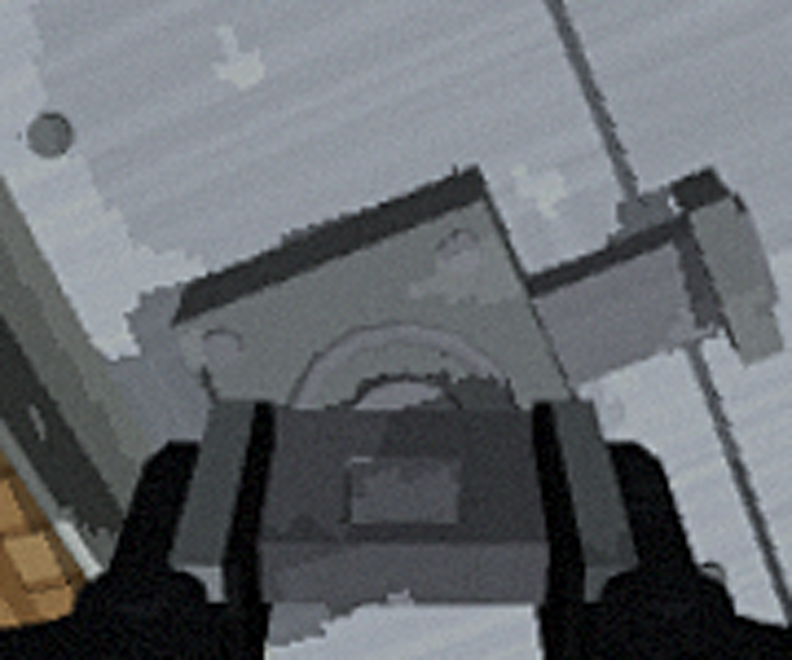

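View pics/c50.png

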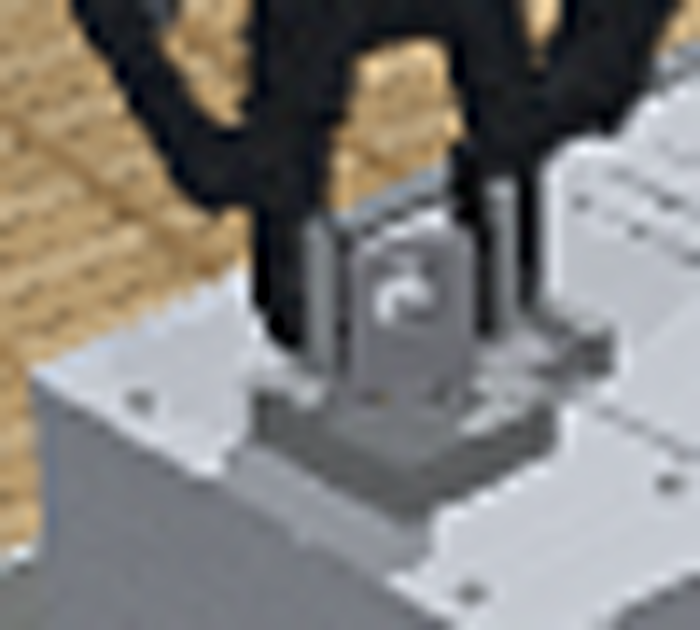

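Emit:
step_arm(moves="0.001 0 0.003 0 1 0 0; 0.001 0 0.003 0 1 0 0; 0.001 0 0.003 0 1 0 0; 0.001 0 0.003 0 1 0 0; 0 0 0 0 0 0 0; 0 0 0 0 0 0 0")

```text
clock: 28.35
eef_pos: [523.3, 47.4, 60.7]
tool_rot: [-1.573, -0.002, 0.798]
force: [-0.9, 1.8, 13.1]
width: 30.5
```

Run:
```python
from h import *
s=pose()[2];print(s['clock'],s['width'],s['force'],s['torque'],s['eef_pos'],s['tool_rot'],s['qpos'])
```

```text
28.35 30.501254101623495 [-0.93459743  1.82088477 13.06815266] [ 0.57662039  0.26311956 -0.02950359] [523.3188138   47.42648765  60.68553257] [-1.57325471 -0.00201333  0.79848761] [ 0.11726539  0.67688774 -0.39495022  1.97804952  0.46340344  0.57172979
  0.20450433]
```

Emit:
step_arm(moves="0.001 0 0.003 0 1 0 0; 0.001 0 0.003 0 1 0 0; 0.001 0 0.003 0 1 0 0; 0.001 0 0.003 0 1 0 0; 0 0 0 0 0 0 0; 0 0 0 0 0 0 0")

```text
clock: 28.95
eef_pos: [523.4, 47.6, 60.7]
tool_rot: [-1.572, -0.003, 0.318]
force: [0.5, 2.2, 12.5]
width: 30.3
```

Run:
```python
from h import *
s=pose()[2];print(s['clock'],s['width'],s['force'],s['torque'],s['eef_pos'],s['tool_rot'],s['qpos'])
im=shot('wrist','w28');crop('w28',230,410,150,300,4.4,'c51')
im=shot('scene','s28');crop('s28',270,320,160,205,14,'c52')
```

```text
28.95 30.305468862615548 [ 0.46441924  2.15890183 12.47971034] [ 0.40819079  0.09708701 -0.0147425 ] [523.39299044  47.57871399  60.66938728] [-1.57243466 -0.00306196  0.31824441] [ 0.03008351  0.66046017 -0.26247738  1.98056291  0.31910535  0.53654749
 -0.13690777]
```

View pics/c51.png

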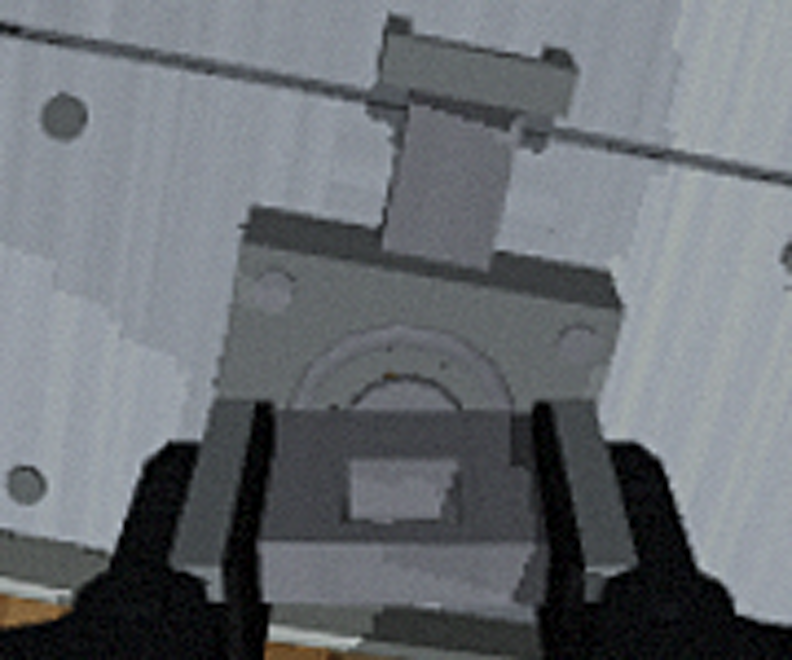

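View pics/c52.png

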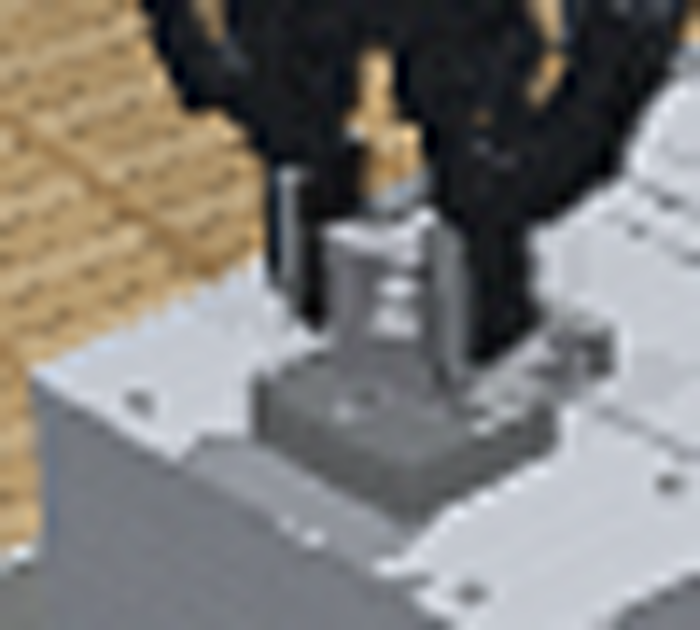

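Emit:
step_arm(moves="0.001 0 0.003 0 1 0 0; 0.001 0 0.003 0 1 0 0; 0 0 0.002 0 0.5 0 0; 0 0 0 0 0 0 0; 0 0 0 0 0 0 0")

```text
clock: 29.55
eef_pos: [523.5, 47.6, 60.7]
tool_rot: [-1.572, -0.003, 0.018]
force: [-0.0, 1.8, 12.0]
width: 30.9
```

Run:
```python
from h import *
s=pose()[2];print(s['clock'],s['width'],s['force'],s['torque'],s['eef_pos'],s['tool_rot'],s['qpos'])
im=shot('wrist','w29');crop('w29',230,410,150,300,4.4,'c53')
```

```text
29.55 30.897000110743353 [-0.04119137  1.81896757 11.98801903] [ 0.25834199 -0.00389041  0.03203477] [523.52638075  47.64396843  60.68518259] [-1.57167448 -0.00347652  0.01825245] [-0.02482645  0.65408486 -0.18009846  1.98182527  0.22357861  0.52102427
 -0.34442057]
```

View pics/c53.png

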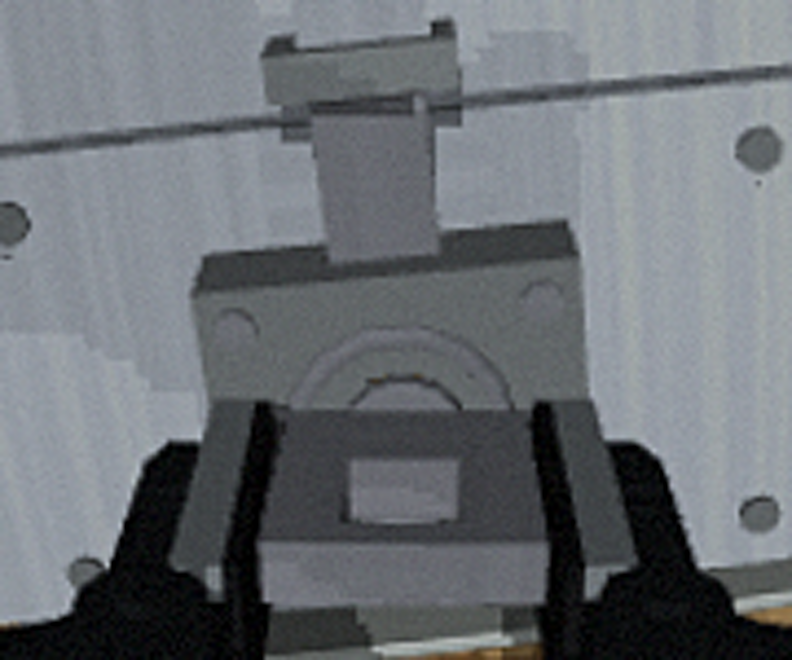

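Emit:
step_arm(moves="0 0 0.002 0 0.5 0 0; 0 0 0.002 0 0.5 0 0; 0 0 0.001 0 0.5 0 0; 0 0 0 0 0 0 0; 0 0 0 0 0 0 0")

```text
clock: 30.1
eef_pos: [523.5, 47.6, 60.7]
tool_rot: [-1.571, -0.004, -0.16]
force: [-0.3, 0.7, 11.0]
width: 30.3
```

Run:
```python
from h import *
for i in range(3):
  im=shot('wrist','w30');s=pose()[2];print(s['clock'],s['width'],s['force'],s['torque'],s['eef_pos'],s['tool_rot'])
crop('w30',230,410,150,300,4.4,'c54')
im=shot('scene','s30');crop('s30',270,320,160,205,14,'c55')
```

```text
30.15 30.388959595875583 [ 0.85266637  0.22162797 11.79938427] [0.1922798  0.04107607 0.45872945] [523.52447777  47.66288751  60.69506005] [-1.57133474 -0.00364597 -0.16037128]
30.2 30.616967351606817 [ 0.56577645  1.11116802 11.74600866] [0.15611001 0.00433618 0.4681356 ] [523.54428389  47.67341968  60.68940461] [-1.57130933 -0.0036471  -0.16037299]
30.25 30.402601096057545 [-0.29157058  0.51037988 11.30478315] [ 0.15271327 -0.00953477  0.44996489] [523.59083702  47.63106274  60.69985736] [-1.57127965 -0.00370342 -0.16047834]
```

View pics/c54.png

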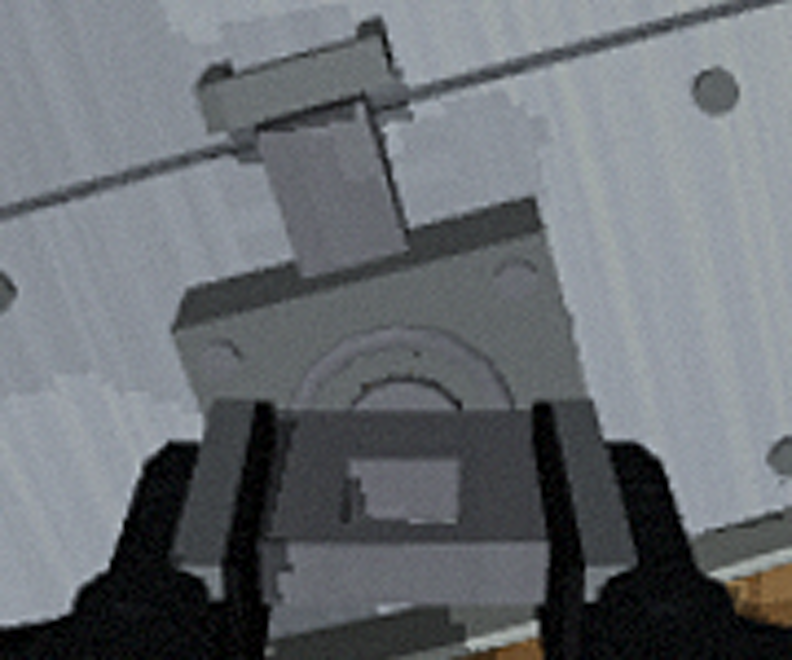

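View pics/c55.png

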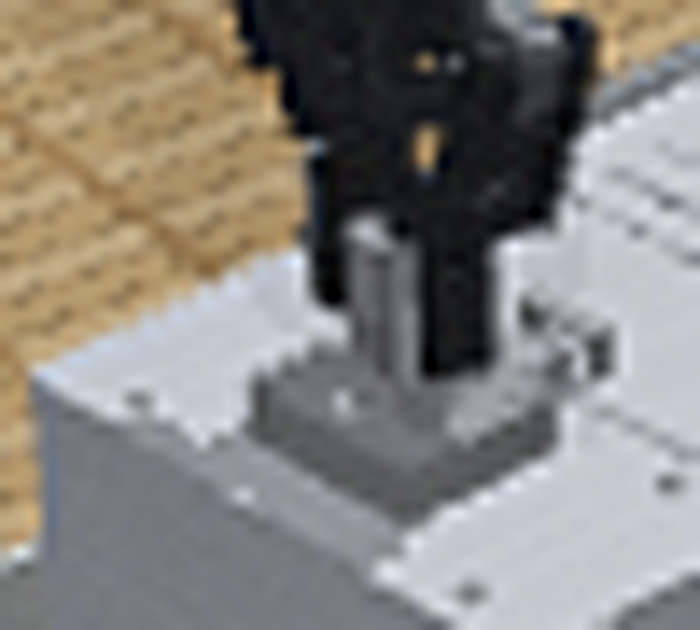

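Emit:
step_arm(moves="0 0 0 0 0 0 0; 0 0 0 0 0 0 0; 0 0 0 0 0 0 0; 0 0 0 0 0 0 0; 0 0 0 0 0 0 0")

```text
clock: 30.8
eef_pos: [523.5, 47.6, 60.7]
tool_rot: [-1.571, -0.004, -0.16]
force: [0.3, 0.1, 12.1]
width: 30.7
```

Run:
```python
from h import *
s=pose()[2];print(s['clock'],s['width'],s['force'],s['torque'],s['eef_pos'],s['tool_rot'])
im=shot('scene','s31')
print([(np.round(r['position'],1),round(r['conf'],2)) for r in nets.place_of(im,'key_collar')][:3])
i=cv2.imread('pics/s31.png');a=cv2.imread('pics/scene0.png');cv2.imwrite('pics/c56.png',np.vstack([cv2.resize(a[150:310,100:480],None,fx=1.8,fy=1.8),cv2.resize(i[150:310,100:480],None,fx=1.8,fy=1.8)]))
crop('s31',290,320,175,200,24,'c57');
```

```text
30.8 30.690138048172187 [ 0.31037307  0.10386909 12.14444881] [0.15403817 0.02858359 0.44935912] [523.54743162  47.63155992  60.68472608] [-1.57128738 -0.00362412 -0.16044937]
[(array([520.6,  44.4,  86. ]), 0.57), (array([ 622.5, -417.7,   35. ]), 0.43)]
```

View pics/c56.png

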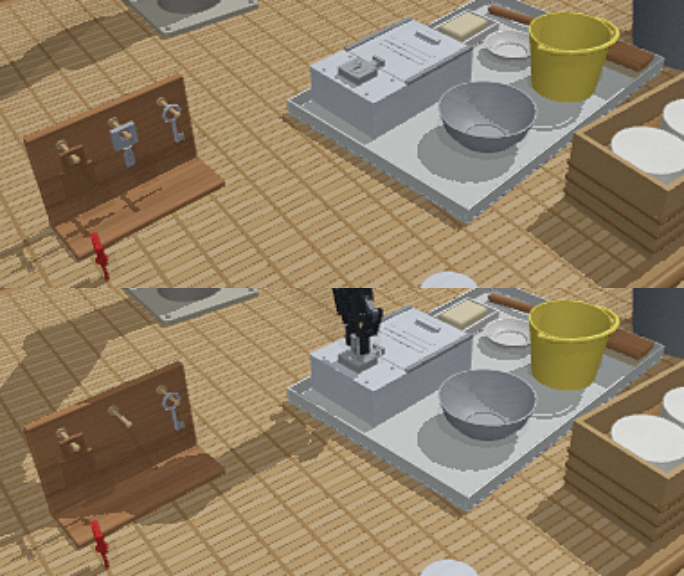

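View pics/c57.png

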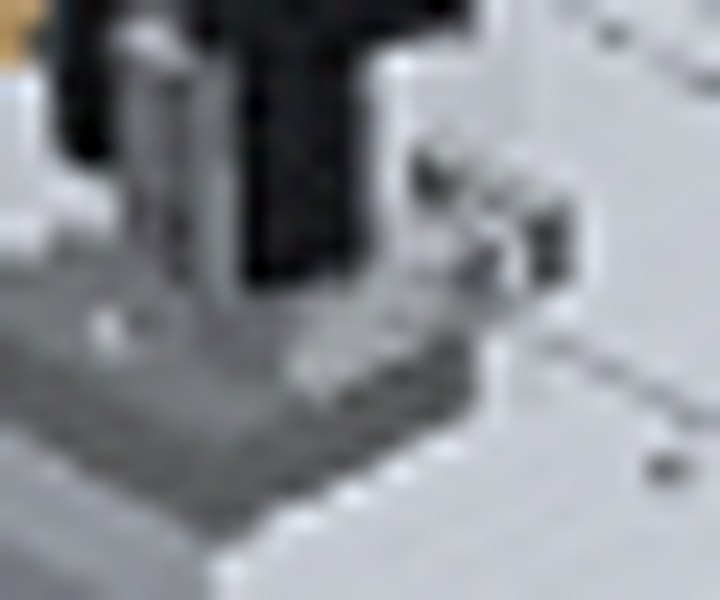

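Run:
```python
from cell import ctrl
print(ctrl.finish_job())
s=ctrl.read_state();print(s['clock'],s['width'],s['force'],s['torque'],s['tool_rot'])
```

```text
the job is handed in; nothing more can be done
None
the job is handed in; nothing more can be done
```

I took the bare-steel square-headed key off the middle peg, pushed it fully into the lock, and turned it clockwise. The head went 1.86 rad, a quarter turn plus the play. I handed the job in at about 31 s with the key still gripped and held turned.

**Seating, before turning:** the key stopped hard at TCP z = 60.7 mm, with 12 to 16 N upward. Two 1 mm sideways jiggles did not move it any deeper. The collar was on the lock's face in both cameras, about 1 mm off the keyway centre along its length. The pins never jammed; they only pushed sideways, with up to about 5 N.

**Turned, at hand-in:**
- **Torque:** it rose from about 0.03 to 0.45 N·m over the last 0.18 rad and stayed there. That is well above the return spring, so I take it the plug is at its stop; its angle could not be read directly.
- **Bolt:** the scene camera now shows light through the staple, so the bolt has drawn back.
- **Push and grip:** the push stayed at about 12 N, with the fingers 30.5 mm apart on the head.
- **Other things:** the round key, the comb and the tray things look unmoved in the before and after pictures.

**What disagreed:**
- **Fingertips:** they stood about 36 mm short of the reported TCP, so my first close went just above the key. I set the grasp from the pictures instead.
- **Heights:** estimates of the lock face and the key tip differed by 5 to 8 mm between the cameras and the stated sizes. I went in by lining the blade up with the keyway in the wrist picture and watching the force.
- **Finger width:** it read 30.5 mm on the 32 mm head.

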